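Isolate and clear the cup infeed slide

TASK

Make the infeed slide safe and empty it: first turn the red isolator handle fully to off, then swing its lockout hasp fully out. After that pull the carriage out from under the guard to its front stop, move every cup that stands on it into the blue tray, side by side and none on top of another, and finally push the empty carriage fully home again, leaving the tools and other things lying about where they are.

Things in the scene. Friction and masses are not known exactly. Their poses are not given: they have to be found in the camera images.
- isolator: grey switch box lying fixed on the worktop, 190 (x) x 150 (y) x 60 mm high, its panel facing up at z = 60 mm; origin at the centre of its underside. On the panel a red bar handle on a yellow plate (axis at x +40, y -10 mm) and, on its left side a bright steel lockout hasp. A green dot on the panel beyond the handle's front end (-x) marks ON, a red dot on the -y side marks OFF.
- isolator_handle (a joint): rotary isolator handle, turning about the vertical. 0 = ON (bar along the box's x axis, its white pointer line towards the green dot), grows anticlockwise seen from above to 1.571 = OFF at its stop (bar along the box's y axis, pointer at the red dot). Stays where it is left; needs about 0.1 N m.
- handle_grip (a point): point on the handle's turning axis at the height to grip: 86 mm above the worktop. The red bar is 78 mm long, 14 mm wide, and stands from 67 to 101 mm above the worktop, over a black disc of 68 mm diameter whose top is at 68 mm. At joint value q the bar's length points q anticlockwise from the box's x axis.
- hasp (a joint): steel lockout hasp, a flat strip turning about the vertical on a pivot at x 0, y +50 mm of the isolator box. 0 = stowed (strip pointing to the box's -x, over the panel), grows clockwise seen from above to 1.571 = fully swung out (strip pointing to the box's +y, its end standing out past the left edge of the box). Stays where it is left; very light.
- hasp_stud (a point): middle of the round upright stud at the hasp's free end, 55 mm from the pivot: 10 mm diameter with a 14 mm red cap, standing from 67 to 97 mm above the worktop (this point at 80 mm); the strip below it has its top at 67 mm.
- slide_base: fixed infeed slide: dark base plate 330 (x) x 210 (y) mm with two guide rods along x; origin at the centre of its underside. Over its rear part (x +21 to +165 mm, 250 mm wide) stands a clear guard with aluminium frame, 104 mm high, open to the front (-x) and rear.
- carriage (a joint): carriage on the guide rods. 0 = fully home (at the rear stop, under the guard), grows as it is pulled out towards the slide base's -x, to 0.140 m = fully out at the front stop, where the cups stand clear of the guard. About 3 N to move; stays where it is left. Its deck, 170 (x) x 220 (y) mm, has its top 30 mm above the worktop and a blue rim 7 mm higher all round; deck centre at x +80 mm of the slide base when home.
- carriage_knob (a point): point a little over half-way up the black upright knob on the front of the carriage: 14 mm diameter, standing from 30 to 72 mm above the worktop (this point at 54 mm), 102 mm in front of the deck's centre.
- tray: fixed shallow blue parts tray, 208 (x) x 178 (y) mm outside, walls 4 mm thick and 16 mm high, floor 4 mm thick; origin at the centre of its underside. (Behind the middle of the worktop, about y = -0.10 to +0.03 m, a fixed rotary chuck reaches forward over the top to about x = 0.64 m: keep the hand in front of it.)
- cup_a_center (a point): centre, half-way up, of a plain drawn steel cup, 64 mm outside diameter, 47 mm high, open at the top, 62 g; z axis from its base to its mouth. Two to four such cups stand on the carriage at the start (None = absent). The like cups far back on the left of the worktop are fixed and no part of the job.
- cup_b_center (a point): centre, half-way up, of a plain drawn steel cup, 64 mm outside diameter, 47 mm high, open at the top, 62 g; z axis from its base to its mouth. Two to four such cups stand on the carriage at the start (None = absent). The like cups far back on the left of the worktop are fixed and no part of the job.
- cup_c_center (a point): centre, half-way up, of a plain drawn steel cup, 64 mm outside diameter, 47 mm high, open at the top, 62 g; z axis from its base to its mouth. Two to four such cups stand on the carriage at the start (None = absent). The like cups far back on the left of the worktop are fixed and no part of the job.
- cup_d_center (a point): centre, half-way up, of a plain drawn steel cup, 64 mm outside diameter, 47 mm high, open at the top, 62 g; z axis from its base to its mouth. Two to four such cups stand on the carriage at the start (None = absent). The like cups far back on the left of the worktop are fixed and no part of the job.
- by_marker_pen: black marker pen, 140 mm long, lying loose; bystander, not to be moved; origin at the centre of its underside
- by_chip_brush: chip brush with wooden handle, about 200 mm long, lying loose; bystander, not to be moved; origin at the centre of its underside
- by_v_block: steel V-block, 62 x 57 x 35 mm, lying loose; bystander, not to be moved; origin at the centre of its underside

How it is judged (in metres and radians):
On the way, in this order (a step that is already met when the one before it is completed fails the run):
1. isolator handle turned to off (value of joint isolator_handle above 1.4 rad), for 0.2 s.
2. lockout hasp swung out, isolator still off (value of joint each of isolator_handle, hasp above 1.4 rad), for 0.2 s.
3. carriage pulled out to its front stop (value of joint carriage above 0.13 m), for 0.2 s.
4. every cup in the tray (x of cup_a_center in the frame of tray between -0.085 and 0.085 m and y of cup_a_center in the frame of tray between -0.07 and 0.07 m and height (world z) of each of cup_a_center, cup_b_center, cup_c_center, cup_d_center below 0.045 m and x of cup_b_center in the frame of tray between -0.085 and 0.085 m and y of cup_b_center in the frame of tray between -0.07 and 0.07 m and x of cup_c_center in the frame of tray between -0.085 and 0.085 m and y of cup_c_center in the frame of tray between -0.07 and 0.07 m and x of cup_d_center in the frame of tray between -0.085 and 0.085 m and y of cup_d_center in the frame of tray between -0.07 and 0.07 m), for 0.2 s.
5. carriage pushed home (value of joint carriage below 0.008 m), for 0.2 s.
At the end, for the whole second after the job is handed in: Isolator handle within about 0.17 rad of its off stop, hasp within about 0.17 rad of fully out, carriage within 8 mm of fully home, and the centre of every cup within 85 mm (along x) and 70 mm (along y) of the tray's centre and less than 45 mm above the worktop, at rest (all of step 2 and all of step 4 and value of joint carriage below 0.008 m and linear speed of each of cup_a, cup_b, cup_c, cup_d below 0.02 m/s); the robot touches nothing.
It fails at once if carriage pulled out more than 30 mm while the isolator is not off (value of joint carriage above 0.03 m and value of joint isolator_handle below 1.2 rad).
It fails at once if a bystander (pen, brush, V-block) moved more than 30 mm (distance of any of by_marker_pen, by_chip_brush, by_v_block from where it was at the start of the episode above 0.03 m).
Of cup_a, cup_b, cup_c, cup_d only 2 to 4 are there at a start; the rules pass over those that are not, and their reading is None.
At some moment in a run one of cup_a, cup_b, cup_c, cup_d may be knocked a few centimetres aside while the robot is not near it.
Once in a run the grip may slacken for a moment while it holds something.
It also fails if it takes over 210 s, if anything falls off the work surface, if the arm or the gripper's body presses on something with over 40 N, if the wrist force passes 120 N, or if a joint passes its speed limit or range.

ROBOT

A 6-joint arm with a two-finger parallel gripper is mounted at the origin on a cart in front of the work surface, level with it; the furniture and walls round the work are solid. World frame = base frame: x ahead of the robot, y to its left, z up, the work surface at z = 0. Lengths are in mm, angles in rad, forces in N, time in s.
With the tool pointing down it reaches from about 275 to 750 mm from the base axis. Payload 10.2 kg.
Tool frame: the origin (TCP) lies at the very end of the fingers, on their centre line; the grasp point (between the pads) lies 19 mm behind it; z points along the fingers, x is the direction in which the jaws open and shut, and the axes are right-handed (so a half turn about z gives the same grasp; the last joint's range is limited). The gripper opens to 85 mm and grips with 20 to 120 N. Pads are 22 mm wide; open, the fingers measure 114 mm over their backs; the gripper's body (76 mm by 85 mm) begins 54 mm behind the grasp point. The pads swing forward as they close: fully open they stand 13 mm farther back than shut.
Start: joints at [0.941, 0.313, 1.498, -0, 1.331, -0.223], TCP at [207.741, 482.156, 231.294] pointing down, gripper open.
Joint ranges: [-2.94, 2.94], [-0.97, 2.17], [0.19, 2.56], [-1.23, 4.37], [0.02, 3.11], [-2.88, 2.88]. Speed limits (rad/s): [2.39, 2.39, 3.01, 3.14, 3.14, 3.14].

INTERFACE

Orientations are given as a unit quaternion [w, x, y, z].
In Python, from rig import ctrl, cams gives the robot as it stands.
- The arm moves only by the tool play_rows, never from a script. Its argument "steps" is a list of rows, each a list of 2 entries, a list of its own where there are three numbers: the shift along the tool's x, y, z normalised to -1 to 1, where 1 is 0.75 m, then the turn, a rotation vector about the tool's x, y, z normalised to -1 to 1, where 1 is 45 degrees. A call has 1 to 20 rows; each row shifts and turns the commanded pose from where the row before left it, along the tool's axes as they then stand; what a row does not reach is not made up. A row lasts 1/10 s, in which the tool goes at most 50 mm and 8.59 degrees, less where a joint would pass 70% of its speed; a pose out of reach is approached as far as the arm can. A call with a number of a shift or a turn outside -1 to 1 is refused whole. A call with a gripper value outside its range is refused whole. "grip" is the closure, from 0 (fully open) to 1 (shut), set as the call begins (left out, the last holds). The fingers move at their own pace and stop on an object; "squeeze" is the grip in N (left out, the last holds). Time passes only in rows, so rows that do not move let the fingers close. It gives the time, the measured TCP pose, the force and the opening at its end, in the units of the state.
- ctrl.sense(): the state, without advancing time (a new reading comes with each control period).
- cams.capture(name): name is "scene" or "top"; returns the picture (384x512x3 uint8, red, green, blue); there is no depth.
- cams.camera_info(name): a dict with "fx", "fy", "cx", "cy" (pixels), "xyz" and "attitude" of the camera in the world. Camera axes: x right, y up, looking along -z (the intrinsics and any distortion apply to the point x, -y, -z); pixel columns grow to the right and rows downward; lengths in mm; the calibration is good to about 2 mm. A picture is of the moment at which its call begins. camera_info takes no time and is no camera call.
- ctrl.finish_job(): hands the job in, once; it reports no verdict.
Trained networks look in the newest picture that a camera, given by its name, has taken for a name from the list of things; names that differ only in an ending like _2 or _b are one class to them, and where a whole thing is asked for, a point or a joint stands for the part that bears it (a point fixed in the world has none). Each returns a list of dicts, best first, with "p" (0 to 1); they miss things now and then, are a little off and sometimes report something else, mostly with a low value. They report only what shows in the picture. A call takes as long as a camera call.
- cams.search_frame(camera, thing): "rect" ([centre column, centre row, width, height] in pixels, round what is visible of it).
- cams.tip_of(camera, thing): "pixel" ([column, row] in pixels: a listed point, or the origin of a listed thing).
The state is a dict: "time_s": time; "joints": joint angles; "dq": joint speeds; "tau": joint torques, N m; "eef_pos": TCP position; "ee_rot": TCP orientation; "force": force on the tool from outside, world axes, zero at the start; "wrist_torque": the same for the moment, N m; "grip_width": opening from 0.0 (shut) to 1.0 (fully open).
Only numpy, scipy, OpenCV 4.12 (cv2) and the standard library are available. Lean on these libraries where they do the work, as an engineer would, in place of code of your own. Each camera call takes 0.05 s, during which the arm holds its last target.

## Working session

There is one attempt and no reset: what is moved stays moved. The work goes in short steps, Python scripts to look and compute and a tool call to move; the robot and the scene stay as the last step left them, time stands still between calls to the robot, and variables do not carry over. Pictures are saved under pics/ and viewed, and the job is handed in when it is done.

Besides the shell and the picture viewer there is one more tool, called after "Call:" as a command line: name --argument value ..., lists and objects as JSON in quotes. play_rows: Moves the arm, as the interface text tells. Its arguments: {"type":"object","properties":{"steps":{"type":"array"},"grip":{"type":"number"},"squeeze":{"type":"number"}},"required":["steps"]}

```bash
ls; mkdir -p pics; python3 - <<'E'
from rig import ctrl,cams
import cv2
print(ctrl.sense())
for n in("scene","top"):
    im=cams.capture(n); cv2.imwrite(f"pics/{n}0.png",im[:,:,::-1]); print(cams.camera_info(n))
    for t in ["handle_grip","hasp_stud","carriage_knob","cup_a_center","tray","isolator","slide_base","by_marker_pen","by_chip_brush","by_v_block"]:
        print(n,t,[([round(v) for v in d["pixel"]],round(d["p"],2)) for d in cams.tip_of(n,t)][:7])
E
```

```text
pics
{'time_s': 0.0, 'joints': array([ 9.40582261e-01,  3.13499961e-01,  1.49843356e+00,  2.72133585e-05,
        1.33100770e+00, -2.23398611e-01]), 'dq': array([ 0.00047047,  0.00089356, -0.00086042,  0.00085228, -0.00259837,
        0.00139539]), 'tau': array([ 2.97883207e-04, -4.12256062e+01, -2.59750110e+01, -1.58382923e-04,
        4.07106592e-03,  8.89525381e-06]), 'eef_pos': array([207.58578163, 481.93967301, 230.71083953]), 'ee_rot': array([ 2.24269987e-04,  8.35371778e-01,  5.49684944e-01, -6.36033612e-04]), 'force': array([-0.38876792,  0.20565899, -0.03140665]), 'wrist_torque': array([-0.02280886, -0.00764438,  0.04126837]), 'grip_width': 1.0050382591383276}
{'fx': 431.9328386887505, 'fy': 431.9328386887505, 'cx': 254.31431345801522, 'cy': 191.00200407307872, 'xyz': array([  68.15648413,  689.5338383 , 1051.00907065]), 'attitude': array([-0.22065057, -0.1026884 ,  0.3736123 ,  0.89508785])}
scene handle_grip [([204, 278], 0.9)]
scene hasp_stud [([221, 314], 0.49), ([281, 172], 0.47)]
scene carriage_knob [([278, 172], 0.89)]
scene cup_a_center [([272, 158], 0.58), ([220, 30
[... 195 characters left out ...]
h [([335, 156], 0.82)]
scene by_v_block [([160, 271], 0.66), ([272, 158], 0.45)]
{'fx': 360.9610140681793, 'fy': 360.9610140681793, 'cx': 256.35891377684436, 'cy': 197.46672316293922, 'xyz': array([ 412.0226507 , -184.58653926, 1193.06815757]), 'attitude': array([-0.70292991, -0.05291152,  0.03629171,  0.70835925])}
top handle_grip [([152, 216], 0.86)]
top hasp_stud [([121, 245], 0.51)]
top carriage_knob [([304, 207], 0.89), ([249, 169], 0.68)]
top cup_a_center [([321, 188], 0.57)]
top tray [([225, 224], 0.71)]
top isolator [([153, 225], 0.91)]
top slide_base [([303, 198], 0.79)]
top by_marker_pen [([250, 169], 0.61)]
top by_chip_brush [([384, 240], 0.82)]
top by_v_block [([156, 161], 0.75)]
```

```bash
python3 - <<'E'
import cv2
for n,(x,y,w,h) in {"scene":(130,110,256,224),"top":(80,120,340,180)}.items():
    im=cv2.imread(f"pics/{n}0.png")
    s=min(800/w,600/h); cv2.imwrite(f"pics/{n}0c.png",cv2.resize(im[y:y+h,x:x+w],None,fx=s,fy=s,interpolation=cv2.INTER_CUBIC)); print(n,s)
E
```

```text
scene 2.6785714285714284
top 2.3529411764705883
```

View pics/scene0c.png

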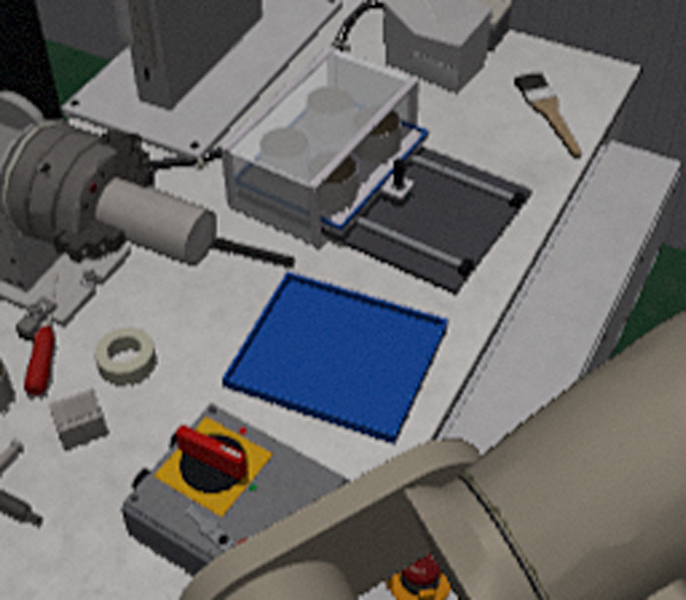

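View pics/top0c.png

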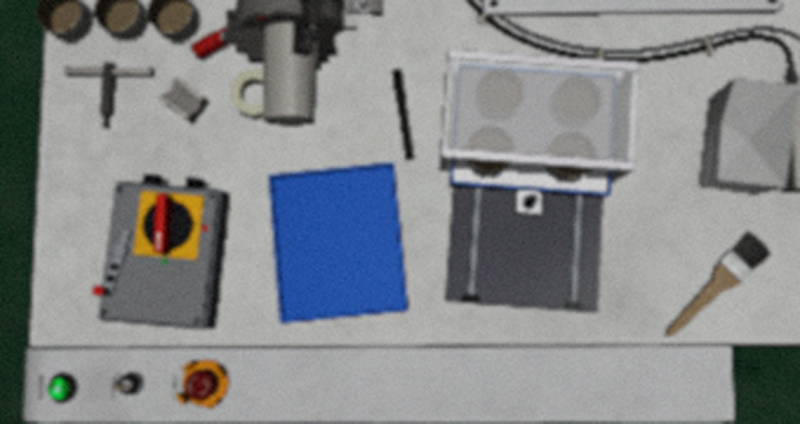

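View pics/scene0.png

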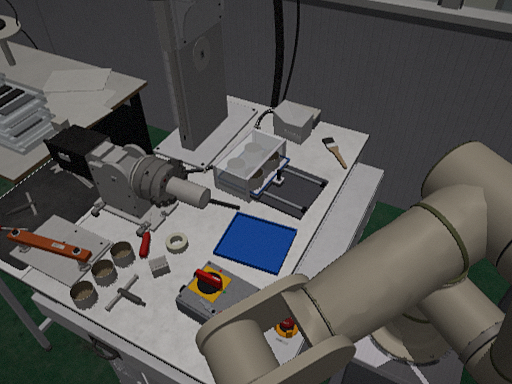

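View pics/top0.png

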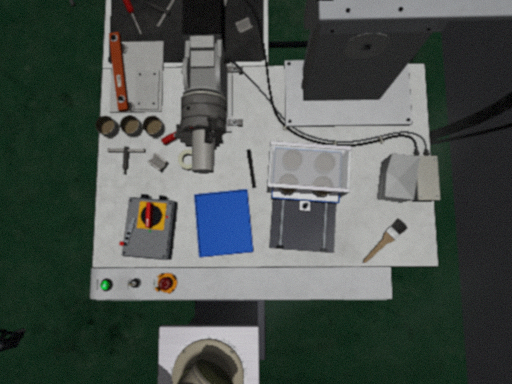

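```bash
cat > h.py <<'E'
import numpy as np,cv2
from scipy.spatial.transform import Rotation as R
from rig import ctrl,cams
def cam(n):
    i=cams.camera_info(n);q=i["attitude"];return i,R.from_quat([q[1],q[2],q[3],q[0]]).as_matrix(),np.array(i["xyz"])
def p2w(n,uv,z):
    i,M,c=cam(n)
    d=M@np.array([(uv[0]-i["cx"])/i["fx"],-(uv[1]-i["cy"])/i["fy"],-1.0])
    return c+d*(z-c[2])/d[2]
def w2p(n,P):
    i,M,c=cam(n);v=M.T@(np.asarray(P,float)-c);return np.array([i["cx"]+i["fx"]*v[0]/-v[2],i["cy"]-i["fy"]*v[1]/-v[2]])
def crop(n,im,x,y,w,h,out):
    s=min(800/w,600/h);cv2.imwrite("pics/"+out,cv2.resize(im[y:y+h,x:x+w,::-1],None,fx=s,fy=s,interpolation=cv2.INTER_CUBIC));print(out,x,y,s)
def tri(uvt,uvs):
    # least squares ray intersection
    A=np.zeros((3,3));b=np.zeros(3)
    for n,uv in(("top",uvt),("scene",uvs)):
        i,M,c=cam(n);d=p2w(n,uv,0)-c;d/=np.linalg.norm(d);Pm=np.eye(3)-np.outer(d,d);A+=Pm;b+=Pm@c
    return np.linalg.solve(A,b)
def go(target,yaw):
    """tool-frame shift (mm) to TCP target; jaw yaw (rad) of tool x in world"""
E
python3 - <<'E'
from h import *
im=cv2.imread("pics/top0.png")[:,:,::-1]; sc=cv2.imread("pics/scene0.png")[:,:,::-1]
crop("top",im,110,185,80,80,"iso_t.png"); crop("top",im,262,135,96,120,"sl_t.png"); crop("scene",sc,165,250,110,80,"iso_s.png")
hsv=cv2.cvtColor(np.ascontiguousarray(im),cv2.COLOR_RGB2HSV)
m=cv2.inRange(hsv,(100,130,60),(130,255,255)); k,l,st,ce=cv2.connectedComponentsWithStats(m)
j=1+np.argmax(st[1:,4]); print(st[j],ce[j])
c=np.array(cv2.findContours((l==j).astype(np.uint8),0,1)[0][0])
b=cv2.boxPoints(cv2.minAreaRect(c)); print(b); W=np.array([p2w("top",p,16)[:2] for p in b]); print(W,W.mean(0),np.linalg.norm(W-np.roll(W,1,0),axis=1))
print("net tray",p2w("top",(225,224),0),p2w("scene",(258,243),0))
for t,z in[("handle_grip",86),("carriage_knob",54),("isolator",0),("slide_base",0),("by_v_block",0),("by_marker_pen",0),("by_chip_brush",0),("hasp_stud",80)]:
    print(t)
    for n in("top","scene"):
        cams.capture(n)
        for d in cams.tip_of(n,t)[:2]: print(n,p2w(n,d["pixel"],z).round(),round(d["p"],2))
E
```

```text
iso_t.png 110 185 7.5
sl_t.png 262 135 5.0
iso_s.png 165 250 7.2727272727272725
[ 195  190   58   67 3301] [223.10027264 222.86367767]
[[193.04951 194.49506]
 [246.41585 189.15842]
 [252.60396 251.03961]
 [199.23763 256.37625]]
[[ 573.3736744    51.93308233]
 [ 589.4805426  -124.67584112]
 [ 387.33687071 -144.12183912]
 [ 371.24437344   28.60609953]] [480.35886529 -47.0646246 ] [203.47088842 177.34188182 203.07685965 173.47596161]
net tray [476.03746945 -52.62034296   0.        ] [473.20682869 -49.34999152   0.        ]
handle_grip
top [495. 169.  86.] 0.56
top [ 544. -298.   86.] 0.53
scene [510. 164.  86.] 0.97
carriage_knob
top [ 536. -311.   54.] 0.79
scene [ 518. -302.   54.] 0.97
isolator
top [464. 185.   0.] 0.56
top [ 607. -264.    0.] 0.56
scene [459. 192.   0.] 0.79
slide_base
top [ 562. -311.    0.] 0.92
scene [ 544. -294.    0.] 0.92
by_v_block
top [691. 165.   0.] 0.69
top [469. 188.   0.] 0.16
scene [673. 182.   0.] 0.71
by_marker_pen
scene [ 675. -153.    0.] 0.61
by_chip_brush
top [ 422. -576.    0.] 0.84
scene [ 422. -559.    0.] 0.51
hasp_stud
```

View pics/iso_t.png

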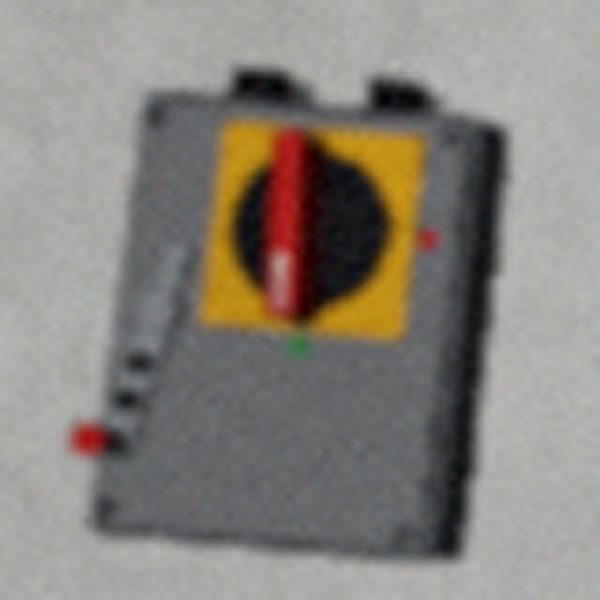

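View pics/iso_s.png

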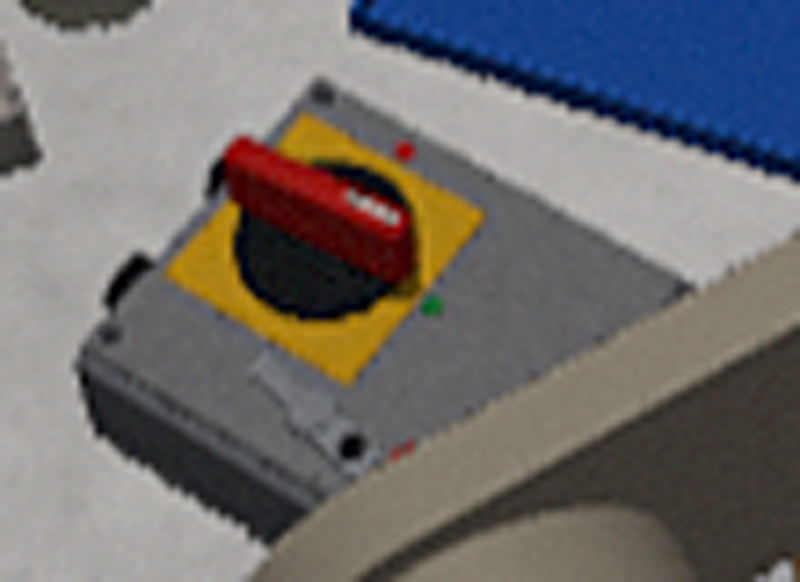

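View pics/sl_t.png

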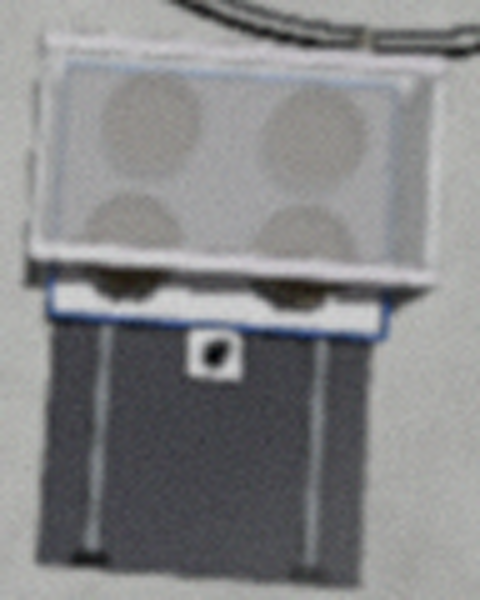

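```bash
python3 - <<'E'
from h import *
def T(p,z,x0=110,y0=185,s=7.5): return p2w("top",((p[0]+.5)/s-.5+x0,(p[1]+.5)/s-.5+y0),z).round(1)
def S(p,z): 
    s=7.27273; return p2w("scene",((p[0]+.5)/s-.5+165,(p[1]+.5)/s-.5+250),z).round(1)
print("panel",[T(p,60) for p in[(150,98),(487,125),(437,553),(95,530)]])
print("yellow top",[T(p,61) for p in[(222,122),(427,140),(405,337),(200,322)]])
print("yellow sc",[S(p,61) for p in[(305,112),(485,215),(348,385),(165,268)]])
print("disc",T((312,232),68),S((325,240),68))
print("bar ends top z101",T((291,132),101),T((284,314),101)); 
print("red dot",T((428,240),60),S((405,151),60)," green",T((298,345),60),S((432,306),60))
print("stud cap",T((88,440),97),"stud base",T((118,440),67),S((352,447),67), "hasp pivot end",T((178,252),66),S((268,362),66))
f=lambda p,z:T(p,z,262,135,5.0)
print("slide base corners bottom",f((38,563),8),f((360,585),8))
print("guard top",[f(p,104) for p in[(47,38),(440,65),(428,283),(30,250)]])
print("rim front corners",f((50,318),37),f((385,338),37))
print("knob top",f((214,350),72), "plate",f((214,355),30))
print("cups top?",[f(p,54) for p in[(150,128),(315,138),(133,245),(303,255)]])
ims=cv2.imread("pics/scene0.png")[:,:,::-1]
crop("scene",ims,205,120,110,100,"sl_s.png")
E
```

```text
panel [array([559.1, 246.5,  60. ]), array([546.3, 102. ,  60. ]), array([367.4, 118.8,  60. ]), array([377.6, 262.7,  60. ])]
yellow top [array([548.5, 214.9,  61. ]), array([540. , 127.1,  61. ]), array([456.9, 134.3,  61. ]), array([463.8, 221.2,  61. ])]
yellow sc [array([541.2, 128.6,  61. ]), array([456. , 137.2,  61. ]), array([463.2, 221.8,  61. ]), array([549.2, 211.6,  61. ])]
disc [500.8 172.7  68. ] [500.2 177.7  68. ]
bar ends top z101 [539.3 172.2 101. ] [465.  172.7 101. ]
red dot [497.7 125.9  60. ] [498.  125.8  60. ]  green [453.9 179.7  60. ] [453.7 179.5  60. ]
stud cap [414.8 252.4  97. ] stud base [414.8 251.7  67. ] [446.5 244.8  67. ] hasp pivot end [493.  229.8  66. ] [491.6 229.5  66. ]
slide base corners bottom [ 399.2 -197.9    8. ] [ 383.9 -405.8    8. ]
guard top [array([ 722.6, -205.8,  104. ]), array([ 702.4, -447.3,  104. ]), array([ 567. , -434.8,  104. ]), array([ 589.7, -193.9,  104. ])]
rim front corners [ 556. -207.   37.] [ 541.1 -421.5   37. ]
knob top [ 530.7 -308.1   72. ] plate [ 531.9 -312.7   30. ]
cups top? [array([ 676.5, -272.3,   54. ]), array([ 668.7, -377.8,   54. ]), array([ 600.4, -260.1,   54. ]), array([ 592.8, -367.9,   54. ])]
sl_s.png 205 120 6.0
```

View pics/sl_s.png

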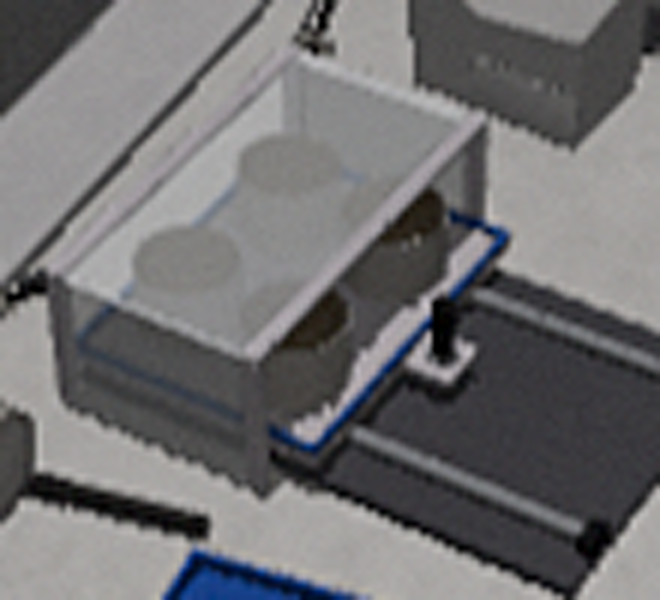

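```bash
cat >> h.py <<'E'
def plan(x,y,z,yaw=None,rows=None):
    s=ctrl.sense();q=s["ee_rot"];M=R.from_quat([q[1],q[2],q[3],q[0]]).as_matrix();p=np.array(s["eef_pos"])
    cy=np.degrees(np.arctan2(M[1,0],M[0,0])); tilt=np.degrees(np.arccos(-M[2,2]))
    print("t",round(s["time_s"],1),"pos",p.round(1),"yaw",round(cy,1),"tilt",round(tilt,2),"w",round(s["grip_width"],2),"F",np.round(s["force"],1),"j",np.round(s["joints"],2))
    d=np.array([x,y,z])-p
    Y=[cy] if yaw is None else [cy,yaw]
    for ps in Y:
        a=np.radians(ps);t=np.array([d[0]*np.cos(a)+d[1]*np.sin(a),d[0]*np.sin(a)-d[1]*np.cos(a),-d[2]])
        n=max(1,int(np.ceil(np.linalg.norm(t)/40))) if rows is None else rows
        print(f" at yaw {ps:.1f}: tool mm",t.round(1),"units",(t/750).round(4),"rows",n,"each",(t/750/n).round(5))
    if yaw is not None:
        dy=-(yaw-cy); n=int(np.ceil(abs(dy)/8.2)) or 1; print(" turn z total",round(dy/45,4),"rows",n,"each",round(dy/45/n,5))
E
python3 -c "
from h import *
plan(502,174,150,-93)"
```

```text
t 2.7 pos [207.7 482.2 231.3] yaw 66.7 tilt 0.0 w 1.0 F [-0.3  0.  -0.6] j [ 0.94  0.31  1.5   0.    1.33 -0.22]
 at yaw 66.7: tool mm [-166.6  392.2   81.3] units [-0.2221  0.5229  0.1084] rows 11 each [-0.02019  0.04754  0.00985]
 at yaw -93.0: tool mm [ 292.3 -310.    81.3] units [ 0.3898 -0.4133  0.1084] rows 11 each [ 0.03544 -0.03757  0.00985]
 turn z total 3.5487 rows 20 each 0.17744
```

Call:
play_rows --steps '[[[-0.0202,0.0475,0.0099],[0,0,0]],[[-0.0202,0.0475,0.0099],[0,0,0]],[[-0.0202,0.0475,0.0099],[0,0,0]],[[-0.0202,0.0475,0.0099],[0,0,0]],[[-0.0202,0.0475,0.0099],[0,0,0]],[[-0.0202,0.0475,0.0099],[0,0,0]],[[-0.0202,0.0475,0.0099],[0,0,0]],[[-0.0202,0.0475,0.0099],[0,0,0]],[[-0.0202,0.0475,0.0099],[0,0,0]],[[-0.0202,0.0475,0.0099],[0,0,0]],[[-0.0202,0.0475,0.0099],[0,0,0]]]' --grip 0 --squeeze 30

```text
time_s: 3.8
eef_pos: [502.7, 172.7, 149.4]
ee_rot: [0.0, 0.835, 0.55, 0.0]
force: [0.6, 0.7, -0.2]
grip_width: 1.0
```

Call:
play_rows --steps '[[[0,0,0],[0,0,0.1774]],[[0,0,0],[0,0,0.1774]],[[0,0,0],[0,0,0.1774]],[[0,0,0],[0,0,0.1774]],[[0,0,0],[0,0,0.1774]],[[0,0,0],[0,0,0.1774]],[[0,0,0],[0,0,0.1774]],[[0,0,0],[0,0,0.1774]],[[0,0,0],[0,0,0.1774]],[[0,0,0],[0,0,0.1774]],[[0,0,0],[0,0,0.1774]],[[0,0,0],[0,0,0.1774]],[[0,0,0],[0,0,0.1774]],[[0,0,0],[0,0,0.1774]],[[0,0,0],[0,0,0.1774]],[[0,0,0],[0,0,0.1774]],[[0,0,0],[0,0,0.1774]],[[0,0,0],[0,0,0.1774]],[[0,0,0],[0,0,0.1774]],[[0,0,0],[0,0,0.1774]]]'

```text
time_s: 5.8
eef_pos: [501.7, 174.0, 149.6]
ee_rot: [0.0, -0.686, 0.727, -0.0]
force: [0.6, -0.9, 0.9]
grip_width: 0.996
```

```bash
python3 -c "
from h import *
plan(502,174,74,-92)
im=cams.capture('top');crop('top',im,110,150,110,110,'a1.png')
im=cams.capture('scene');crop('scene',im,130,170,180,150,'a2.png')"
```

```text
t 5.8 pos [501.7 174.  149.6] yaw -93.3 tilt 0.0 w 1.0 F [ 0.6 -0.9  0.9] j [ 0.11  0.4   1.59 -0.    1.14  1.74]
 at yaw -93.3: tool mm [ 0.  -0.3 75.6] units [ 0.     -0.0004  0.1008] rows 2 each [ 2.000e-05 -1.800e-04  5.042e-02]
 at yaw -92.0: tool mm [ 0.  -0.3 75.6] units [ 0.     -0.0003  0.1008] rows 2 each [ 2.000e-05 -1.700e-04  5.042e-02]
 turn z total -0.0289 rows 1 each -0.02885
a1.png 110 150 5.454545454545454
a2.png 130 170 4.0
```

View pics/a2.png

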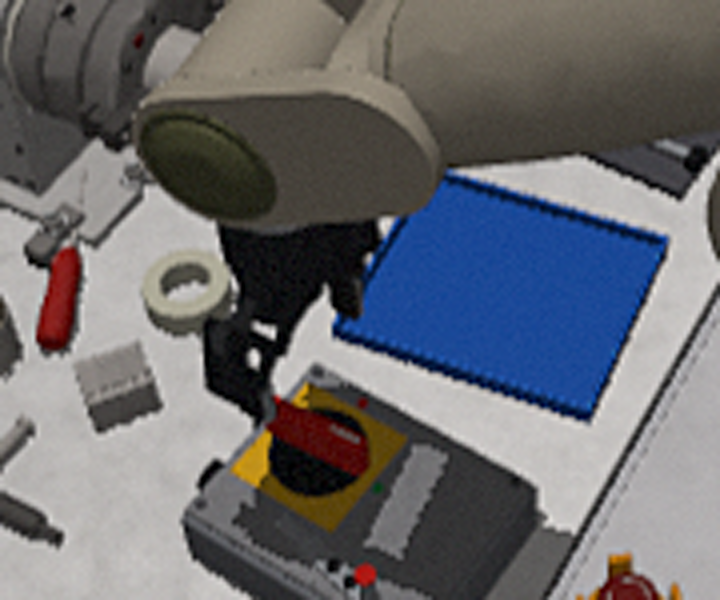

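The open jaws straddle the red bar (bar at about (320,435) in the crop) and the hasp stud's red cap shows at (365,575). Going down and gripping.

Call:
play_rows --steps '[[[0,0,0.034],[0,0,0]],[[0,0,0.034],[0,0,0]],[[0,0,0.0325],[0,0,-0.02]],[[0,0,0],[0,0,0]]]'

```text
time_s: 6.3
eef_pos: [500.1, 173.8, 71.7]
ee_rot: [-0.002, -0.695, 0.719, 0.002]
force: [-0.5, -0.5, 0.2]
grip_width: 1.004
```

Call:
play_rows --steps '[[[0,0,0],[0,0,0]],[[0,0,0],[0,0,0]],[[0,0,0],[0,0,0]],[[0,0,0],[0,0,0]],[[0,0,0],[0,0,0]],[[0,0,0],[0,0,0]],[[0,0,0],[0,0,0]],[[0,0,0],[0,0,0]],[[0,0,0],[0,0,0]],[[0,0,0],[0,0,0]]]' --grip 1 --squeeze 30

```text
time_s: 7.3
eef_pos: [502.1, 175.1, 75.0]
ee_rot: [0.001, -0.694, 0.72, 0.0]
force: [0.3, 5.7, 3.8]
grip_width: 0.149
```

Call:
play_rows --steps '[[[0,0,0],[0,0,-0.11]],[[0,0,0],[0,0,-0.11]],[[0,0,0],[0,0,-0.11]],[[0,0,0],[0,0,-0.11]],[[0,0,0],[0,0,-0.11]],[[0,0,0],[0,0,-0.11]],[[0,0,0],[0,0,-0.11]],[[0,0,0],[0,0,-0.11]],[[0,0,0],[0,0,-0.11]],[[0,0,0],[0,0,-0.11]],[[0,0,0],[0,0,-0.11]],[[0,0,0],[0,0,-0.11]],[[0,0,0],[0,0,-0.11]],[[0,0,0],[0,0,-0.11]],[[0,0,0],[0,0,-0.11]],[[0,0,0],[0,0,-0.11]],[[0,0,0],[0,0,-0.11]],[[0,0,0],[0,0,-0.1]],[[0,0,0],[0,0,0]],[[0,0,0],[0,0,0]]]'

```text
time_s: 9.3
eef_pos: [502.0, 175.3, 75.0]
ee_rot: [-0.001, 1.0, -0.031, 0.001]
force: [-0.6, 6.8, 3.5]
grip_width: 0.156
```

```bash
python3 -c "
from h import *
print(ctrl.sense()['wrist_torque'])
plan(502,174,74)
im=cams.capture('scene');crop('scene',im,130,170,180,150,'a3.png')"
```

```text
[ 1.25372189  0.00770418 -0.94376996]
t 9.3 pos [502.  175.3  75. ] yaw -3.5 tilt 0.18 w 0.16 F [-0.6  6.8  3.5] j [0.11 0.5  1.67 0.   0.97 0.17]
 at yaw -3.5: tool mm [0.  1.3 1. ] units [0.     0.0017 0.0013] rows 1 each [4.00e-05 1.70e-03 1.31e-03]
a3.png 130 170 4.0
```

View pics/a3.png

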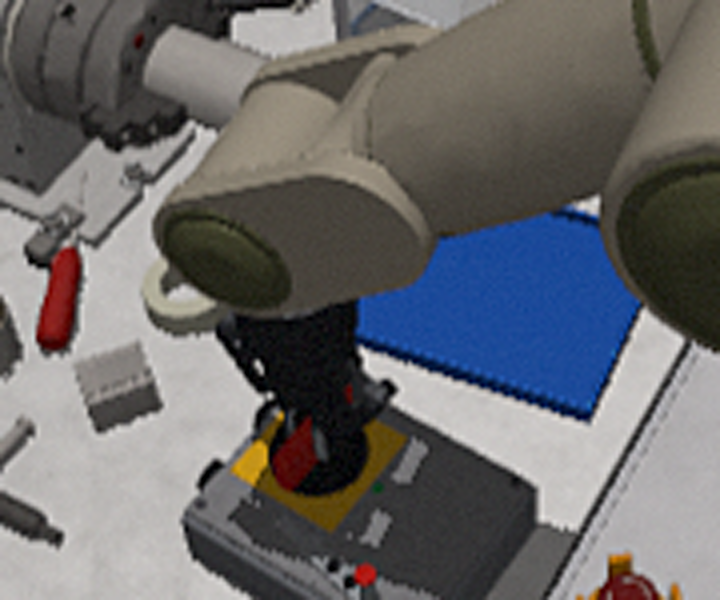

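The bar is now across the box with 0.94 N m against the stop. I'll release it and look.

Call:
play_rows --steps '[[[0,0,0],[0,0,0]],[[0,0,0],[0,0,0]],[[0,0,0],[0,0,0]],[[0,0,0],[0,0,0]],[[0,0,-0.03],[0,0,0]],[[0,0,-0.03],[0,0,0]],[[0,0,-0.04],[0,0,0]],[[-0.04,0,0],[0,0,-0.17]],[[0,0,0],[0,0,-0.17]],[[0,0,0],[0,0,-0.17]],[[0,0,0],[0,0,-0.17]],[[0,0,0],[0,0,-0.17]],[[0,0,0],[0,0,-0.17]],[[0,0,0],[0,0,-0.17]],[[0,0,0],[0,0,-0.17]],[[0,0,0],[0,0,-0.17]],[[0,0,0],[0,0,-0.17]],[[0,0,0],[0,0,0]]]' --grip 0.4

```text
time_s: 11.15
eef_pos: [471.7, 175.8, 149.2]
ee_rot: [-0.0, 0.803, 0.596, -0.0]
force: [-0.6, -0.0, 0.4]
grip_width: 0.594
```

```bash
python3 -c "
from h import *
plan(414.6,252,120,74)
im=cams.capture('top');crop('top',im,110,185,80,80,'b1.png')
im=cams.capture('scene');crop('scene',im,130,200,160,130,'b2.png')"
```

```text
t 11.2 pos [471.7 175.8 149.2] yaw 73.1 tilt 0.01 w 0.59 F [-0.6 -0.   0.4] j [ 0.12  0.35  1.68 -0.    1.12 -1.15]
 at yaw 73.1: tool mm [ 56.4 -76.8  29.2] units [ 0.0752 -0.1024  0.0389] rows 3 each [ 0.02507 -0.03413  0.01298]
 at yaw 74.0: tool mm [ 57.5 -75.9  29.2] units [ 0.0767 -0.1012  0.0389] rows 3 each [ 0.02558 -0.03375  0.01298]
 turn z total -0.019 rows 1 each -0.019
b1.png 110 185 7.5
b2.png 130 200 4.615384615384615
```

View pics/b1.png

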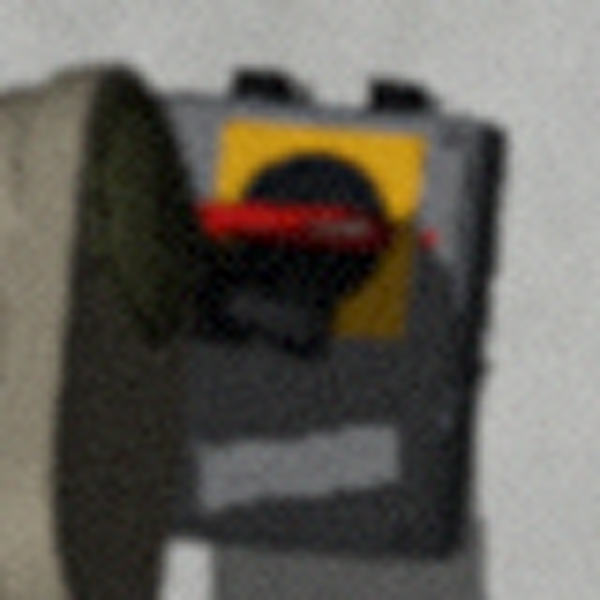

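View pics/b2.png

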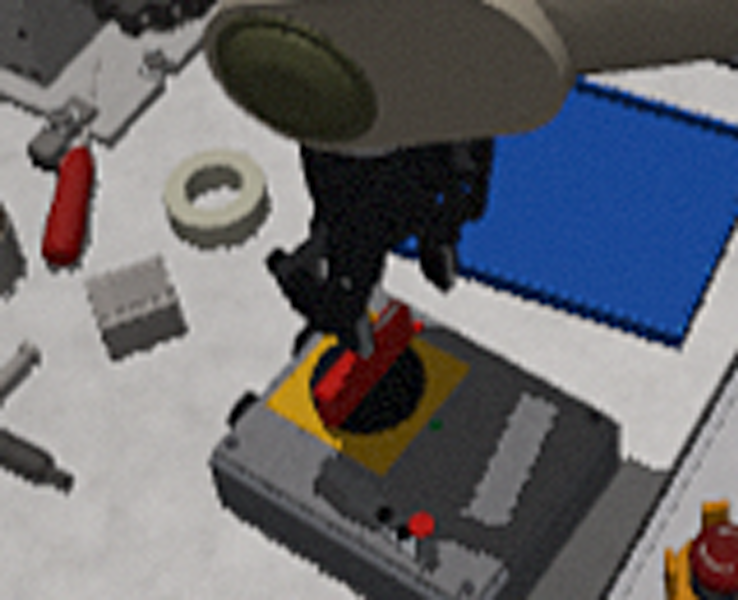

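Handle bar lies along the box's y with the pointer at the red dot. The stud's red cap is at (421,524) in the scene crop, which gives a second fix on the stud.

```bash
python3 -c "
from h import *
s=4.61538
u=((421.5)/s-.5+130,(522.5)/s-.5+200); print(u,p2w('scene',u,95), 'top',p2w('top',(121.3,243.2),95), tri((121.3,243.2),u))"
```

```text
(220.8250913250913, 312.7084465417799) [416.09931456 252.42620764  95.        ] top [414.88924852 253.19045805  95.        ] [415.25362148 252.87183479  96.25114281]
```

Call:
play_rows --steps '[[[0.0255,-0.034,0],[0,0,0]],[[0.0255,-0.034,0.01],[0,0,0]],[[0.0255,-0.034,0.02],[0,0,-0.02]],[[0,0,0],[0,0,0]]]'

```text
time_s: 11.65
eef_pos: [412.5, 254.7, 125.3]
ee_rot: [-0.001, 0.799, 0.602, -0.002]
force: [0.3, 0.1, -0.7]
grip_width: 0.596
```

```bash
python3 -c "
from h import *
plan(415.5,251.5,72,74)
im=cams.capture('scene');crop('scene',im,130,200,160,130,'b3.png')"
```

```text
t 11.7 pos [412.5 254.7 125.3] yaw 74.0 tilt 0.2 w 0.6 F [ 0.3  0.1 -0.7] j [ 0.31  0.34  1.76  0.    1.05 -0.98]
 at yaw 74.0: tool mm [-2.3  3.7 53.3] units [-0.003  0.005  0.071] rows 2 each [-0.00151  0.0025   0.03552]
 at yaw 74.0: tool mm [-2.3  3.7 53.3] units [-0.003  0.005  0.071] rows 2 each [-0.00151  0.0025   0.03552]
 turn z total 0.0003 rows 1 each 0.00026
b3.png 130 200 4.615384615384615
```

View pics/b3.png

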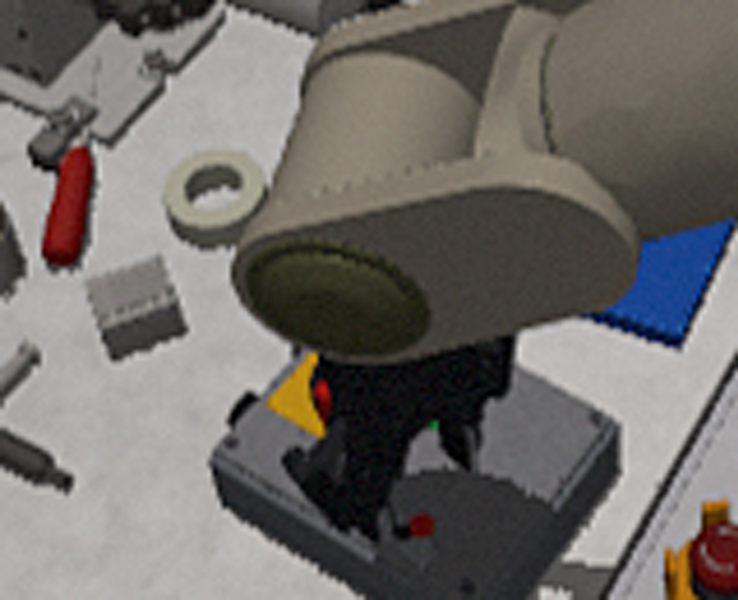

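Call:
play_rows --steps '[[[-0.001,0.003,0.024],[0,0,0]],[[0,0,0.024],[0,0,0]],[[0,0,0.023],[0,0,0]],[[0,0,0],[0,0,0]],[[0,0,0],[0,0,0]]]'

```text
time_s: 12.2
eef_pos: [418.0, 251.3, 74.1]
ee_rot: [0.0, 0.799, 0.601, 0.0]
force: [0.8, 0.5, 0.1]
grip_width: 0.599
```

Call:
play_rows --steps '[[[0,0,0],[0,0,0]],[[0,0,0],[0,0,0]],[[0,0,0],[0,0,0]],[[0,0,0],[0,0,0]],[[0,0,0],[0,0,0]],[[0,0,0],[0,0,0]],[[0,0,0],[0,0,0]]]' --grip 1 --squeeze 20

```text
time_s: 12.9
eef_pos: [417.6, 251.8, 74.0]
ee_rot: [0.0, 0.799, 0.602, 0.001]
force: [-0.6, -0.5, 6.3]
grip_width: 0.143
```

```bash
python3 -c "
from h import *
plan(415.5,251.5,72,74)"
```

```text
t 12.9 pos [417.6 251.8  74. ] yaw 74.0 tilt 0.07 w 0.14 F [-0.6 -0.5  6.3] j [ 0.3   0.42  1.8  -0.    0.92 -0.99]
 at yaw 74.0: tool mm [-0.8 -1.9  2. ] units [-0.0011 -0.0025  0.0027] rows 1 each [-0.00112 -0.00255  0.0027 ]
 at yaw 74.0: tool mm [-0.8 -1.9  2. ] units [-0.0011 -0.0025  0.0027] rows 1 each [-0.00112 -0.00255  0.0027 ]
 turn z total -0.0003 rows 1 each -0.00026
```

Call:
play_rows --steps '[[[0.006,0.0003,0],[0,0,0.106]],[[0.006,0.0003,0],[0,0,0.106]],[[0.006,0.0003,0],[0,0,0.106]],[[0.006,0.0003,0],[0,0,0.106]],[[0.006,0.0003,0],[0,0,0.106]],[[0.006,0.0003,0],[0,0,0.106]],[[0.006,0.0003,0],[0,0,0.106]],[[0.006,0.0003,0],[0,0,0.106]],[[0.006,0.0003,0],[0,0,0.106]],[[0.006,0.0003,0],[0,0,0.106]],[[0.006,0.0003,0],[0,0,0.106]],[[0.006,0.0003,0],[0,0,0.106]],[[0.006,0.0003,0],[0,0,0.106]],[[0.006,0.0003,0],[0,0,0.106]],[[0.006,0.0003,0],[0,0,0.106]],[[0.006,0.0003,0],[0,0,0.106]],[[0.006,0.0003,0],[0,0,0.106]],[[0,0,0],[0,0,0]],[[0,0,0],[0,0,0]]]'

```text
time_s: 14.8
eef_pos: [472.8, 290.1, 73.5]
ee_rot: [0.001, 0.998, -0.062, -0.004]
force: [-18.5, -0.8, 15.1]
grip_width: 0.14
```

```bash
python3 -c "
from h import *
plan(472.6,292,74,-5)
im=cams.capture('scene');crop('scene',im,130,200,160,130,'b4.png')"
```

```text
t 14.8 pos [472.8 290.1  73.5] yaw -7.1 tilt 0.49 w 0.14 F [-18.5  -0.8  15.1] j [0.34 0.55 1.59 0.   1.01 0.46]
 at yaw -7.1: tool mm [-0.4 -1.8 -0.5] units [-0.0005 -0.0025 -0.0007] rows 1 each [-0.00055 -0.00246 -0.00067]
 at yaw -5.0: tool mm [-0.3 -1.9 -0.5] units [-0.0005 -0.0025 -0.0007] rows 1 each [-0.00046 -0.00248 -0.00067]
 turn z total -0.046 rows 1 each -0.04602
b4.png 130 200 4.615384615384615
```

View pics/b4.png

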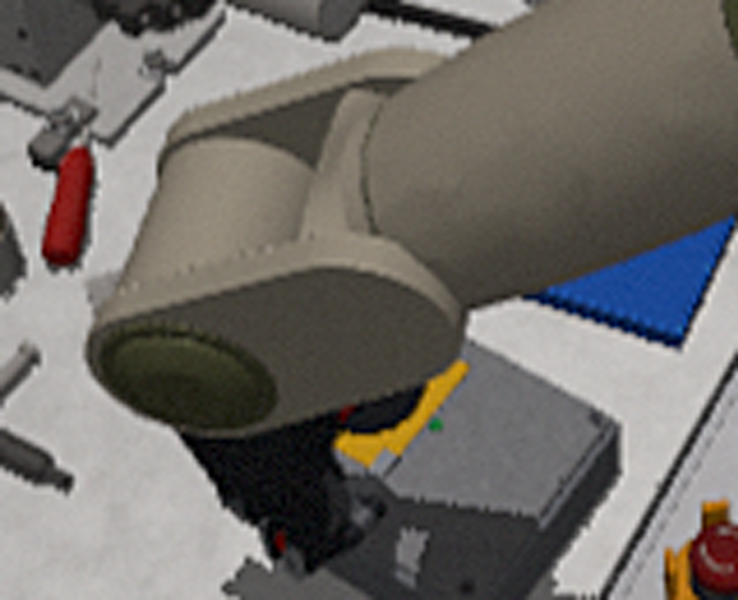

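Call:
play_rows --steps '[[[-0.002,0,0],[0,0,0]],[[0,0,0],[0,0,0]],[[0,0,0],[0,0,0]],[[0,0,0],[0,0,0]],[[0,0,-0.03],[0,0,0]],[[0,0,-0.03],[0,0,0]],[[0,0,-0.04],[0,0,0]],[[0,0,-0.04],[0,0,0]],[[0,0,0],[0,0,0]]]' --grip 0.4

```text
time_s: 15.75
eef_pos: [476.5, 290.6, 182.4]
ee_rot: [-0.001, 0.998, -0.062, 0.003]
force: [0.3, 0.3, -0.0]
grip_width: 0.598
```

```bash
python3 -c "
from h import *
plan(531,-308,170,-94)"
```

```text
t 15.8 pos [476.5 290.6 182.4] yaw -7.1 tilt 0.42 w 0.6 F [ 0.3  0.3 -0. ] j [ 0.34  0.42  1.47 -0.    1.24  0.46]
 at yaw -7.1: tool mm [128.3 587.3  12.4] units [0.171  0.783  0.0165] rows 16 each [0.01069 0.04894 0.00103]
 at yaw -94.0: tool mm [593.4 -96.2  12.4] units [ 0.7912 -0.1282  0.0165] rows 16 each [ 0.04945 -0.00801  0.00103]
 turn z total 1.9308 rows 11 each 0.17553
```

Call:
play_rows --steps '[[[0.01,0.049,0],[0,0,0]],[[0.01,0.049,0],[0,0,0]],[[0.01,0.049,0],[0,0,0]],[[0.01,0.049,0],[0,0,0]],[[0.01,0.049,0],[0,0,0]],[[0.01,0.049,0],[0,0,0]],[[0.01,0.049,0],[0,0,0]],[[0.01,0.049,0],[0,0,0]],[[0.01,0.049,0],[0,0,0]],[[0.01,0.049,0],[0,0,0]],[[0.01,0.049,0],[0,0,0]],[[0.01,0.049,0],[0,0,0]],[[0.01,0.049,0],[0,0,0]],[[0.01,0.049,0],[0,0,0]],[[0.01,0.049,0],[0,0,0]],[[0.01,0.049,0],[0,0,0]]]'

```text
time_s: 17.35
eef_pos: [520.8, -309.8, 177.5]
ee_rot: [-0.0, 0.998, -0.062, -0.0]
force: [-0.4, 0.4, 0.1]
grip_width: 0.605
```

Call:
play_rows --steps '[[[0,0,0],[0,0,0.175]],[[0,0,0],[0,0,0.175]],[[0,0,0],[0,0,0.175]],[[0,0,0],[0,0,0.175]],[[0,0,0],[0,0,0.175]],[[0,0,0],[0,0,0.175]],[[0,0,0],[0,0,0.175]],[[0,0,0],[0,0,0.175]],[[0,0,0],[0,0,0.175]],[[0,0,0],[0,0,0.175]],[[0,0,0],[0,0,0.175]],[[0,0,0],[0,0,0]]]'

```text
time_s: 18.55
eef_pos: [520.9, -308.2, 177.6]
ee_rot: [-0.0, -0.683, 0.73, 0.001]
force: [-0.5, 0.4, -0.5]
grip_width: 0.604
```

```bash
python3 -c "
from h import *
plan(531,-308,44,-94)
im=cams.capture('scene');crop('scene',im,170,110,150,112,'c1.png')
for t in['handle_grip','hasp_stud']: print([(p2w('scene',d['pixel'],83).round(),round(d['p'],2)) for d in cams.tip_of('scene',t)])
crop('scene',im,130,200,160,130,'c2.png')"
```

```text
t 18.6 pos [ 520.9 -308.2  177.6] yaw -93.8 tilt 0.06 w 0.6 F [-0.5  0.4 -0.5] j [-0.73  0.53  1.32  0.    1.29  0.91]
 at yaw -93.8: tool mm [ -0.8 -10.  133.6] units [-0.0011 -0.0134  0.1782] rows 4 each [-0.00027 -0.00335  0.04454]
 at yaw -94.0: tool mm [ -0.9 -10.  133.6] units [-0.0011 -0.0134  0.1782] rows 4 each [-0.00028 -0.00335  0.04454]
 turn z total 0.0043 rows 1 each 0.00428
c1.png 170 110 5.333333333333333
[(array([499., 173.,  83.]), 0.71)]
[(array([475., 285.,  83.]), 0.44)]
c2.png 130 200 4.615384615384615
```

View pics/c1.png

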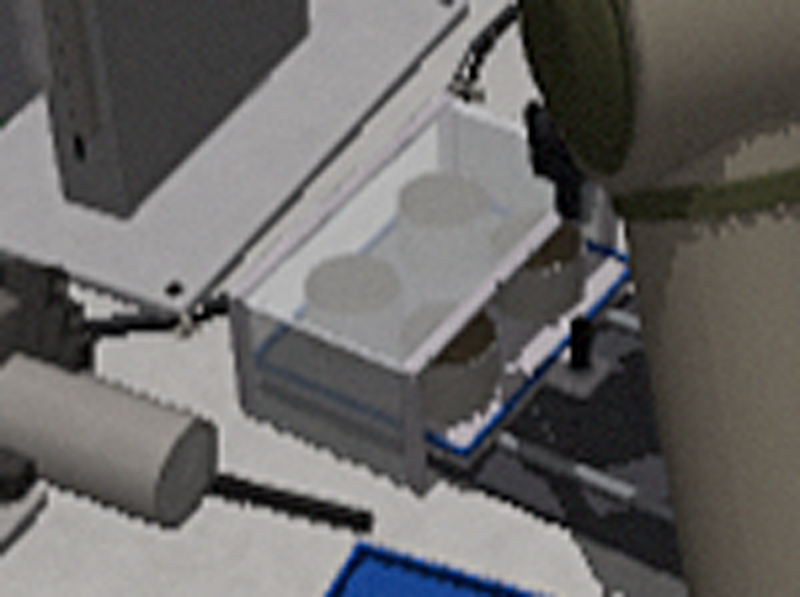

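View pics/c2.png

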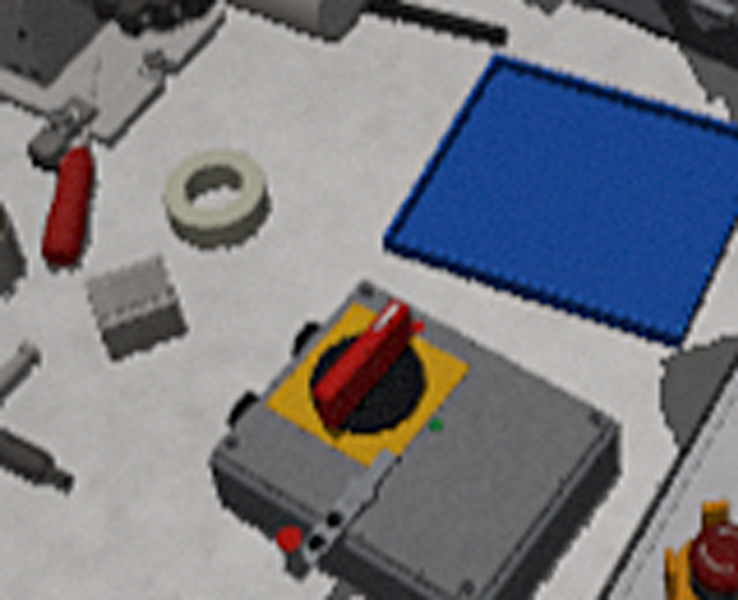

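Hasp points out past the box's left edge (cap at (289,540)) and the handle is off. In the other crop the knob's top is at (581,322). I'll check the knob position.

```bash
python3 -c "
from h import *
u=(581.5/5.3333-.5+170,322.5/5.3333-.5+110); t=(215/5-.5+262,350/5-.5+135)
print(p2w('scene',u,72),p2w('top',t,72),tri(t,u))"
```

```text
[ 530.8573374  -310.49227823   72.        ] [ 530.97144671 -308.4256208    72.        ] [ 530.35721195 -308.37158332   73.94138329]
```

Call:
play_rows --steps '[[[0,-0.0134,0.04],[0,0,0]],[[0,0,0.04],[0,0,0]],[[0,0,0.035],[0,0,0]],[[0,0,0.035],[0,0,0]],[[0,0,0.028],[0,0,0]],[[0,0,0],[0,0,0]],[[0,0,0],[0,0,0]]]'

```text
time_s: 19.4
eef_pos: [531.3, -309.0, 45.5]
ee_rot: [0.0, -0.684, 0.729, -0.0]
force: [-0.9, -0.4, 0.1]
grip_width: 0.598
```

Call:
play_rows --steps '[[[0,0,0],[0,0,0]],[[0,0,0],[0,0,0]],[[0,0,0],[0,0,0]],[[0,0,0],[0,0,0]],[[0,0,0],[0,0,0]],[[0,0,0],[0,0,0]],[[0,0,0],[0,0,0]]]' --grip 1 --squeeze 40

```text
time_s: 20.1
eef_pos: [531.4, -312.1, 46.6]
ee_rot: [-0.001, -0.684, 0.73, -0.003]
force: [-1.5, -12.8, -0.5]
grip_width: 0.147
```

```bash
python3 -c "
from h import *
s=ctrl.sense()['eef_pos']
plan(s[0]-139.6,s[1]+10.0,s[2],rows=14)"
```

```text
t 20.1 pos [ 531.4 -312.1   46.6] yaw -93.8 tilt 0.4 w 0.15 F [ -1.5 -12.8  -0.5] j [-0.72  0.7   1.41 -0.    1.03  0.92]
 at yaw -93.8: tool mm [ -0.8 140.   -0. ] units [-0.0011  0.1866 -0.    ] rows 14 each [-8.000e-05  1.333e-02 -0.000e+00]
```

Call:
play_rows --steps '[[[0.002,0.003,0],[0,0,0]],[[0,0.006,0],[0,0,0]],[[0,0.01,0],[0,0,0]],[[0,0.01,0],[0,0,0]],[[0,0.01,0],[0,0,0]],[[0,0.01,0],[0,0,0]],[[0,0.01,0],[0,0,0]],[[0,0.01,0],[0,0,0]],[[0,0.01,0],[0,0,0]],[[0,0.01,0],[0,0,0]],[[0,0.01,0],[0,0,0]],[[0,0.01,0],[0,0,0]],[[0,0.01,0],[0,0,0]],[[0,0.01,0],[0,0,0]],[[0,0.01,0],[0,0,0]],[[0,0.01,0],[0,0,0]],[[0,0.01,0],[0,0,0]],[[0,0.01,0],[0,0,0]],[[0,0.01,0],[0,0,0]],[[0,0.008,0],[0,0,0]]]'

```text
time_s: 22.1
eef_pos: [391.7, -300.7, 46.4]
ee_rot: [0.001, -0.684, 0.73, -0.001]
force: [26.4, 5.3, 7.3]
grip_width: 0.145
```

Call:
play_rows --steps '[[[0,0.002,0],[0,0,0]],[[0,0,0],[0,0,0]],[[0,0,0],[0,0,0]]]'

```text
time_s: 22.4
eef_pos: [391.8, -300.7, 46.4]
ee_rot: [0.002, -0.683, 0.73, -0.002]
force: [13.5, 6.6, 8.4]
grip_width: 0.15
```

```bash
python3 -c "
from h import *
plan(391,-299,47)
im=cams.capture('scene');crop('scene',im,170,110,150,112,'d1.png')
im=cams.capture('top');crop('top',im,250,135,120,120,'d2.png')"
```

```text
t 22.4 pos [ 391.8 -300.7   46.4] yaw -93.8 tilt 0.32 w 0.15 F [13.5  6.6  8.4] j [-0.89  0.48  1.8   0.    0.86  0.74]
 at yaw -93.8: tool mm [-1.7  0.9 -0.6] units [-0.0023  0.0012 -0.0008] rows 1 each [-0.00226  0.00116 -0.00075]
d1.png 170 110 5.333333333333333
d2.png 250 135 5.0
```

View pics/d1.png

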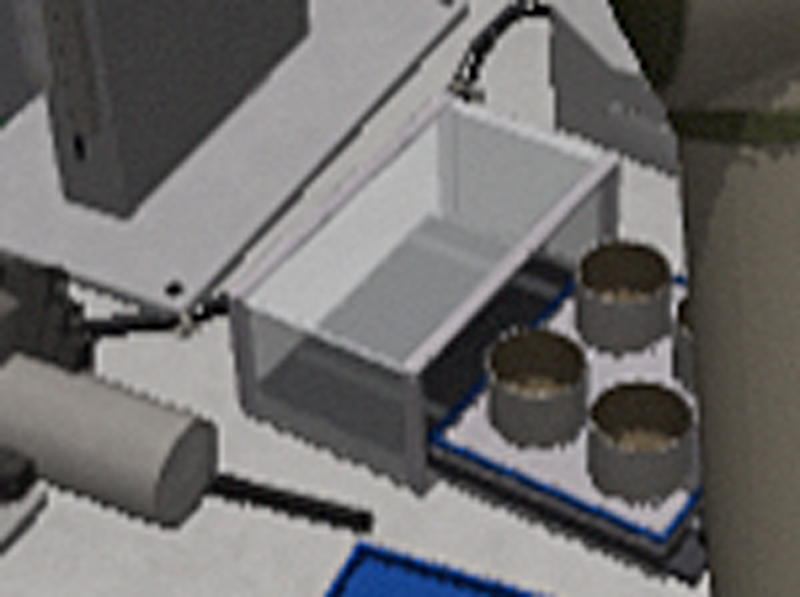

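View pics/d2.png

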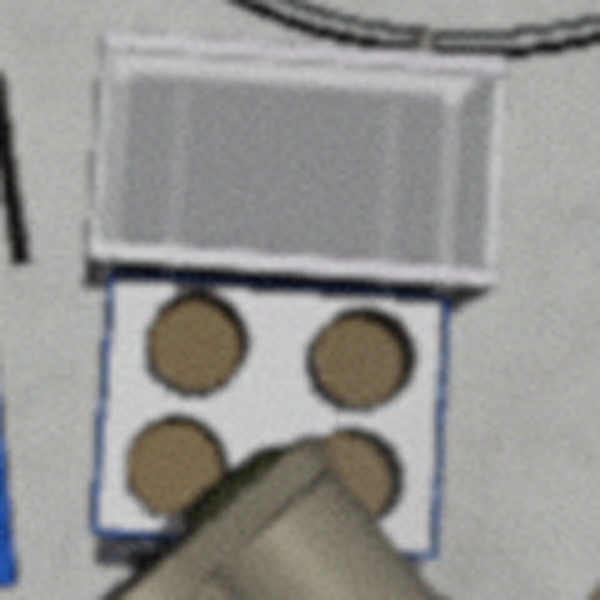

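Four cups stand on the carriage, which is clear of the guard and at its front stop (140 mm moved, with reaction force). I'll release and retreat for an unobstructed picture.

Call:
play_rows --steps '[[[0,0,0],[0,0,0]],[[0,0,0],[0,0,0]],[[0,0,0],[0,0,0]],[[0,0,-0.03],[0,0,0]],[[0,0,-0.04],[0,0,0]],[[0,0,-0.05],[0,0,0]],[[0,0,-0.05],[0,0,0]],[[-0.05,0,-0.02],[0,0,0]],[[-0.05,0,0],[0,0,0]],[[-0.05,0,0],[0,0,0]],[[-0.05,0,0],[0,0,0]],[[-0.05,0,0],[0,0,0]],[[0,0,0],[0,0,0]]]' --grip 0.3

```text
time_s: 23.8
eef_pos: [401.2, -110.8, 187.4]
ee_rot: [0.0, -0.685, 0.729, 0.001]
force: [0.6, 0.2, -0.1]
grip_width: 0.701
```

```bash
python3 -c "
from h import *
plan(391,-299,47)
im=cams.capture('scene');cv2.imwrite('pics/e1f.png',im[:,:,::-1]);crop('scene',im,200,120,150,112,'e1.png')
im=cams.capture('top');cv2.imwrite('pics/e2f.png',im[:,:,::-1]);crop('top',im,250,135,120,120,'e2.png')"
```

```text
t 23.8 pos [ 401.2 -110.8  187.4] yaw -93.5 tilt 0.08 w 0.7 F [ 0.6  0.2 -0.1] j [-0.55  0.12  1.86  0.    1.16  1.08]
 at yaw -93.5: tool mm [188.5  -1.3 140.4] units [ 0.2513 -0.0018  0.1872] rows 6 each [ 0.04189 -0.0003   0.0312 ]
e1.png 200 120 5.333333333333333
e2.png 250 135 5.0
```

View pics/e2.png

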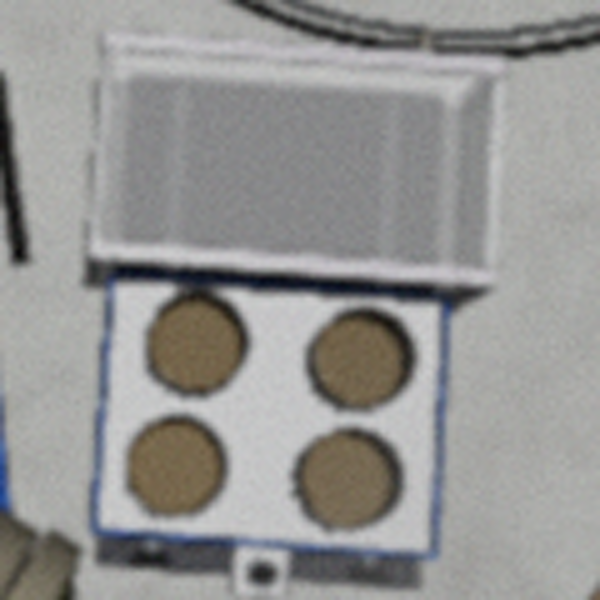

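View pics/e1.png

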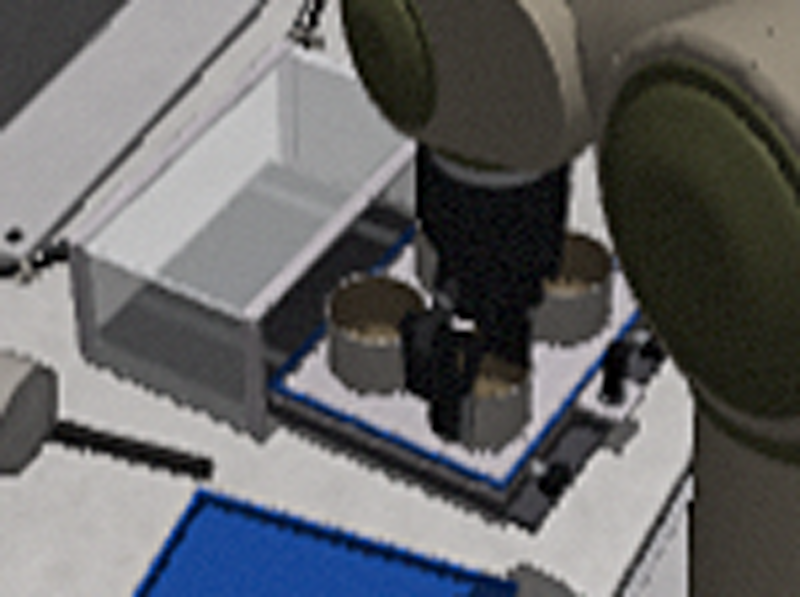

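```bash
cat >> h.py <<'E'
def cups(im,box,z):
    """brown cup mouths in top picture within pixel box; mouth height z"""
    x,y,w,h=box
    a=cv2.cvtColor(np.ascontiguousarray(im[y:y+h,x:x+w]),cv2.COLOR_RGB2HSV)
    m=cv2.inRange(a,(8,55,50),(30,200,220)); m=cv2.morphologyEx(m,cv2.MORPH_OPEN,np.ones((3,3),np.uint8))
    k,l,st,ce=cv2.connectedComponentsWithStats(m); out=[]
    for j in range(1,k):
        if st[j,4]<80: continue
        c=cv2.findContours((l==j).astype(np.uint8),0,1)[0][0]
        (u,v),r=cv2.minEnclosingCircle(c); u+=x;v+=y
        P=p2w("top",(u,v),z); out.append(P[:2]); print("cup px",round(u,1),round(v,1),"r",round(r,1),"area",st[j,4],"mouth xy",P[:2].round(1),"centroid xy",p2w("top",(ce[j][0]+x,ce[j][1]+y),z)[:2].round(1))
    return out
E
python3 -c "
from h import *
im=cv2.imread('pics/e2f.png')[:,:,::-1]
cups(im,(262,185,85,70),77)
# deck corners
f=lambda p,z: p2w('top',((p[0]+.5)/5-.5+250,(p[1]+.5)/5-.5+135),z).round(1)
print([f(p,37) for p in[(110,275),(450,298),(437,555),(93,533)]])
g=lambda p,z: p2w('scene',((p[0]+.5)/5.3333-.5+200,(p[1]+.5)/5.3333-.5+120),z).round(1)
print('back-left mouth scene',g((378,308),77))
a=cv2.cvtColor(np.ascontiguousarray(im[225:232,280:290]),cv2.COLOR_RGB2HSV);print(a[3])
"
```

```text
cup px 288.8 203.3 r 9.3 area 266 mouth xy [ 534.6 -259.4] centroid xy [ 533.9 -259. ]
cup px 321.7 206.6 r 9.0 area 244 mouth xy [ 523.6 -360.9] centroid xy [ 523.3 -360.6]
cup px 284.8 228.0 r 9.3 area 268 mouth xy [ 458.2 -245.8] centroid xy [ 458.8 -245.1]
cup px 319.0 230.2 r 9.1 area 252 mouth xy [ 450.8 -350.5] centroid xy [ 450.3 -350.4]
[array([ 584.1, -207.3,   37. ]), array([ 567. , -425.6,   37. ]), array([ 403.3, -411.7,   37. ]), array([ 418.4, -194.6,   37. ])]
back-left mouth scene [ 536.3 -260.1   77. ]
[[ 17  90 122]
 [ 20  95 118]
 [ 17  98 117]
 [ 20  86 118]
 [ 19  89 121]
 [ 22  91 118]
 [ 21  89 115]
 [ 19  87 120]
 [ 16  85 123]
 [ 18  89 118]]
```

```bash
python3 -c "
from h import *
plan(458.3,-245.5,130,-94)"
```

```text
t 23.9 pos [ 401.7 -113.8  187.5] yaw -93.7 tilt 0.02 w 0.7 F [ 0.1 -0.6 -0.3] j [-0.56  0.12  1.86 -0.    1.16  1.08]
 at yaw -93.7: tool mm [127.8 -64.9  57.5] units [ 0.1705 -0.0865  0.0767] rows 4 each [ 0.04261 -0.02163  0.01917]
 at yaw -94.0: tool mm [127.4 -65.7  57.5] units [ 0.1699 -0.0876  0.0767] rows 4 each [ 0.04248 -0.02189  0.01917]
 turn z total 0.0077 rows 1 each 0.00769
```

Call:
play_rows --steps '[[[0.0426,-0.0216,0],[0,0,0]],[[0.0426,-0.0216,0.019],[0,0,0]],[[0.0426,-0.0216,0.029],[0,0,0]],[[0.0426,-0.0216,0.029],[0,0,0]],[[0,0,0],[0,0,0]],[[0,0,0],[0,0,0]]]' --grip 0

```text
time_s: 24.5
eef_pos: [457.4, -246.8, 128.9]
ee_rot: [-0.0, -0.683, 0.731, 0.001]
force: [0.2, 0.0, 0.2]
grip_width: 1.0
```

```bash
python3 -c "
from h import *
plan(458.3,-245.5,40,-94)
im=cams.capture('scene');crop('scene',im,200,120,150,112,'f1.png')"
```

```text
t 24.5 pos [ 457.4 -246.8  128.9] yaw -93.9 tilt 0.11 w 1.0 F [0.2 0.  0.2] j [-0.72  0.41  1.65 -0.    1.09  0.92]
 at yaw -93.9: tool mm [-1.4 -0.8 88.9] units [-0.0019 -0.001   0.1186] rows 3 each [-0.00062 -0.00035  0.03952]
 at yaw -94.0: tool mm [-1.4 -0.8 88.9] units [-0.0019 -0.001   0.1186] rows 3 each [-0.00062 -0.00035  0.03952]
 turn z total 0.0031 rows 1 each 0.00315
f1.png 200 120 5.333333333333333
```

View pics/f1.png

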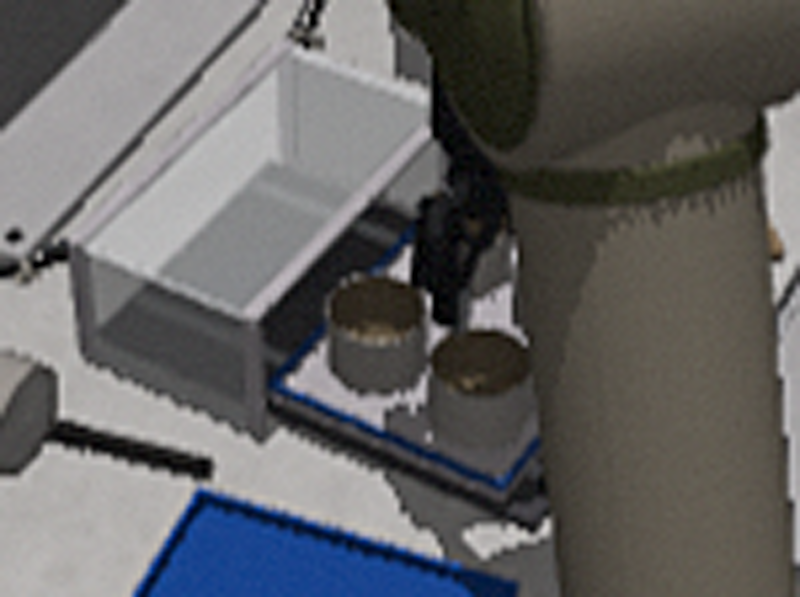

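Cup C (front-left) is at (482,385) in the crop, undisturbed, with the hand above it. Descending and gripping.

Call:
play_rows --steps '[[[-0.002,-0.001,0.03],[0,0,0]],[[0,0,0.03],[0,0,0]],[[0,0,0.03],[0,0,0]],[[0,0,0.0286],[0,0,0]],[[0,0,0],[0,0,0]]]'

```text
time_s: 25.05
eef_pos: [457.9, -243.2, 39.7]
ee_rot: [-0.0, -0.684, 0.73, 0.002]
force: [-0.7, -0.9, 0.5]
grip_width: 1.001
```

Call:
play_rows --steps '[[[0,0,0],[0,0,0]],[[0,0,0],[0,0,0]],[[0,0,0],[0,0,0]],[[0,0,0],[0,0,0]],[[0,0,0],[0,0,0]]]' --grip 1 --squeeze 45

```text
time_s: 25.55
eef_pos: [459.8, -244.8, 42.9]
ee_rot: [0.0, -0.684, 0.73, -0.002]
force: [-0.5, 1.4, 4.7]
grip_width: 0.731
```

Call:
play_rows --steps '[[[0,0,-0.02],[0,0,0]],[[0,0,-0.035],[0,0,0]],[[0,0,-0.04],[0,0,0]],[[0,0,-0.04],[0,0,0]],[[0,0,0],[0,0,0]]]'

```text
time_s: 26.05
eef_pos: [460.6, -245.5, 147.2]
ee_rot: [0.0, -0.684, 0.73, -0.005]
force: [-0.4, -0.0, -1.3]
grip_width: 0.73
```

```bash
python3 -c "
from h import *
plan(524.8,-2.3,140,5.6)
"
```

```text
t 26.1 pos [ 460.6 -245.5  147.2] yaw -93.7 tilt 0.54 w 0.73 F [-0.4 -0.  -1.3] j [-0.71  0.38  1.63  0.    1.12  0.92]
 at yaw -93.7: tool mm [-246.9  -48.3    7.2] units [-0.3292 -0.0644  0.0096] rows 7 each [-0.04703 -0.0092   0.00137]
 at yaw 5.6: tool mm [  87.6 -235.8    7.2] units [ 0.1168 -0.3144  0.0096] rows 7 each [ 0.01669 -0.04492  0.00137]
 turn z total -2.207 rows 13 each -0.16977
```

Call:
play_rows --steps '[[[-0.04,-0.008,0],[0,0,0]],[[-0.047,-0.009,0],[0,0,0]],[[-0.047,-0.009,0],[0,0,0]],[[-0.047,-0.009,0],[0,0,0]],[[-0.047,-0.009,0],[0,0,0]],[[-0.047,-0.009,0],[0,0,0]],[[-0.04,-0.009,0],[0,0,0]],[[-0.014,-0.002,0],[0,0,0]]]'

```text
time_s: 26.85
eef_pos: [523.2, 1.1, 142.4]
ee_rot: [0.0, -0.685, 0.729, -0.0]
force: [-0.3, -0.0, -1.0]
grip_width: 0.731
```

Call:
play_rows --steps '[[[0,0,0],[0,0,-0.17]],[[0,0,0],[0,0,-0.17]],[[0,0,0],[0,0,-0.17]],[[0,0,0],[0,0,-0.17]],[[0,0,0],[0,0,-0.17]],[[0,0,0],[0,0,-0.17]],[[0,0,0],[0,0,-0.17]],[[0,0,0],[0,0,-0.17]],[[0,0,0],[0,0,-0.17]],[[0,0,0],[0,0,-0.17]],[[0,0,0],[0,0,-0.17]],[[0,0,0],[0,0,-0.17]],[[0,0,0],[0,0,-0.167]],[[0,0,0],[0,0,0]]]'

```text
time_s: 28.25
eef_pos: [522.8, -1.8, 142.3]
ee_rot: [0.0, 0.999, 0.049, 0.0]
force: [-0.3, 0.5, -0.5]
grip_width: 0.73
```

```bash
python3 -c "
from h import *
plan(524.8,-2.3,17,5.6)
im=cams.capture('scene');crop('scene',im,170,130,160,120,'g1.png')
im=cams.capture('top');crop('top',im,180,150,180,120,'g2.png')
"
```

```text
t 28.2 pos [522.8  -1.8 142.3] yaw 5.6 tilt 0.02 w 0.73 F [-0.3  0.5 -0.5] j [-0.23  0.4   1.63 -0.    1.12 -0.33]
 at yaw 5.6: tool mm [  1.9   0.7 125.3] units [0.0026 0.001  0.167 ] rows 4 each [0.00065 0.00024 0.04176]
 at yaw 5.6: tool mm [  1.9   0.7 125.3] units [0.0026 0.001  0.167 ] rows 4 each [0.00065 0.00024 0.04176]
 turn z total 0.0004 rows 1 each 0.00038
g1.png 170 130 5.0
g2.png 180 150 4.444444444444445
```

View pics/g1.png

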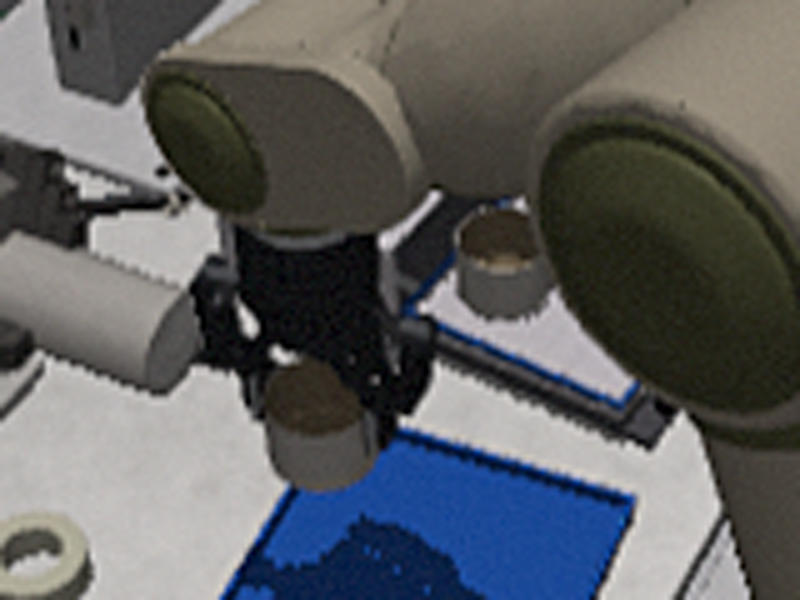

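View pics/g2.png

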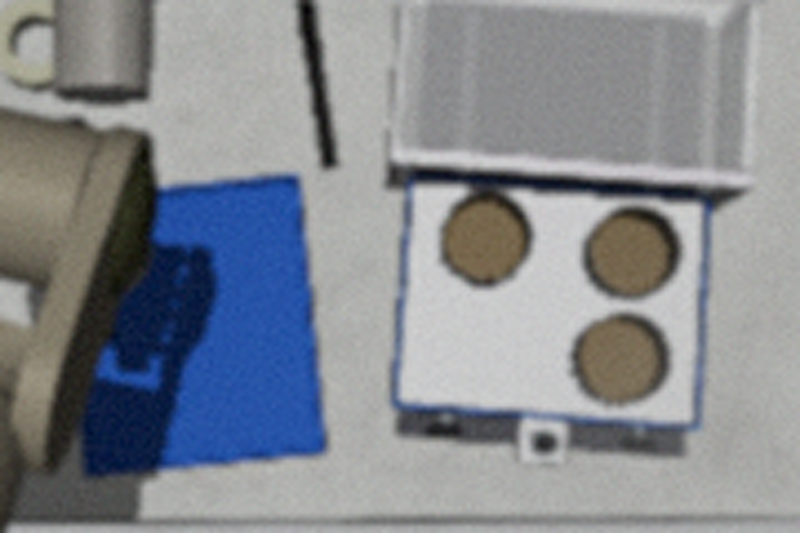

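The cup hangs upright in the jaws at (315,425) in the scene crop, and three cups stand on the carriage unmoved. Lowering it into the rear-left slot.

Call:
play_rows --steps '[[[0.0015,0.001,0.035],[0,0,0]],[[0,0,0.04],[0,0,0]],[[0,0,0.04],[0,0,0]],[[0,0,0.028],[0,0,0]],[[0,0,0.016],[0,0,0]],[[0,0,0.006],[0,0,0]],[[0,0,0],[0,0,0]],[[0,0,0],[0,0,0]]]'

```text
time_s: 29.15
eef_pos: [524.8, -2.0, 19.3]
ee_rot: [0.0, 0.999, 0.048, 0.001]
force: [0.6, 0.1, -1.4]
grip_width: 0.739
```

Call:
play_rows --steps '[[[0,0,0],[0,0,0]]]'

```text
time_s: 29.25
eef_pos: [524.7, -2.0, 19.2]
ee_rot: [0.0, 0.999, 0.049, 0.001]
force: [-0.1, 0.1, -0.2]
grip_width: 0.728
```

Call:
play_rows --steps '[[[0,0,0.002],[0,0,0]],[[0,0,0.002],[0,0,0]],[[0,0,0],[0,0,0]]]'

```text
time_s: 29.55
eef_pos: [524.5, -2.0, 16.9]
ee_rot: [0.0, 0.999, 0.049, 0.001]
force: [-6.0, -0.1, 15.0]
grip_width: 0.733
```

Call:
play_rows --steps '[[[0,0,0],[0,0,0]],[[0,0,0],[0,0,0]],[[0,0,0],[0,0,0]],[[0,0,-0.02],[0,0,0]],[[0,0,-0.03],[0,0,0]],[[0,0,-0.04],[0,0,0]],[[0,0,-0.05],[0,0,0]],[[0,0,-0.03],[0,0,0]],[[0,0,0],[0,0,0]]]' --grip 0.03

```text
time_s: 30.45
eef_pos: [525.5, -2.1, 145.7]
ee_rot: [0.001, 0.999, 0.049, 0.003]
force: [-0.2, -0.5, -0.1]
grip_width: 0.971
```

```bash
python3 -c "
from h import *
plan(534.6,-259.5,145,-94)
"
```

```text
t 30.4 pos [525.5  -2.1 145.7] yaw 5.6 tilt 0.33 w 0.97 F [-0.2 -0.5 -0.1] j [-0.23  0.39  1.62 -0.    1.12 -0.32]
 at yaw 5.6: tool mm [-16.  257.1   0.7] units [-0.0214  0.3427  0.001 ] rows 7 each [-0.00306  0.04896  0.00014]
 at yaw -94.0: tool mm [256.1 -27.    0.7] units [ 0.3415 -0.036   0.001 ] rows 7 each [ 0.04879 -0.00514  0.00014]
 turn z total 2.2131 rows 13 each 0.17024
```

Call:
play_rows --steps '[[[-0.003,0.049,0],[0,0,0]],[[-0.003,0.049,0],[0,0,0]],[[-0.003,0.049,0],[0,0,0]],[[-0.003,0.049,0],[0,0,0]],[[-0.003,0.049,0],[0,0,0]],[[-0.003,0.049,0],[0,0,0]],[[-0.003,0.049,0],[0,0,0]]]'

```text
time_s: 31.15
eef_pos: [533.0, -260.7, 141.4]
ee_rot: [-0.001, 0.999, 0.049, -0.001]
force: [0.3, -0.8, 0.1]
grip_width: 0.969
```

Call:
play_rows --steps '[[[0,0,0],[0,0,0.17]],[[0,0,0],[0,0,0.17]],[[0,0,0],[0,0,0.17]],[[0,0,0],[0,0,0.17]],[[0,0,0],[0,0,0.17]],[[0,0,0],[0,0,0.17]],[[0,0,0],[0,0,0.17]],[[0,0,0],[0,0,0.17]],[[0,0,0],[0,0,0.17]],[[0,0,0],[0,0,0.17]],[[0,0,0],[0,0,0.17]],[[0,0,0],[0,0,0.17]],[[0,0,0],[0,0,0.17]],[[0,0,0],[0,0,0]]]' --grip 0

```text
time_s: 32.55
eef_pos: [533.1, -259.2, 141.5]
ee_rot: [-0.0, -0.682, 0.731, 0.001]
force: [-0.7, 0.2, 1.2]
grip_width: 1.001
```

```bash
python3 -c "
from h import *
plan(534.6,-259.5,42,-94)
im=cams.capture('scene');crop('scene',im,170,130,160,120,'g3.png')
im=cams.capture('top');crop('top',im,180,150,180,120,'g4.png');cups(im,(195,170,170,100),77)
"
```

```text
t 32.5 pos [ 533.1 -259.2  141.5] yaw -93.9 tilt 0.11 w 1.0 F [-0.7  0.2  1.2] j [-0.65  0.54  1.4   0.    1.2   0.99]
 at yaw -93.9: tool mm [ 0.2 -1.5 99.5] units [ 0.0003 -0.002   0.1327] rows 3 each [ 0.00011 -0.00065  0.04422]
 at yaw -94.0: tool mm [ 0.2 -1.5 99.5] units [ 0.0003 -0.002   0.1327] rows 3 each [ 0.00011 -0.00065  0.04422]
 turn z total 0.0014 rows 1 each 0.00144
g3.png 170 130 5.0
g4.png 180 150 4.444444444444445
cup px 208.8 208.6 r 8.9 area 239 mouth xy [520.1 -10.2] centroid xy [519.6 -10.6]
cup px 324.0 209.0 r 7.8 area 101 mouth xy [ 515.9 -367.7] centroid xy [ 514.1 -371.2]
cup px 319.1 230.0 r 9.3 area 262 mouth xy [ 451.3 -350.8] centroid xy [ 450.4 -350.1]
```

View pics/g3.png

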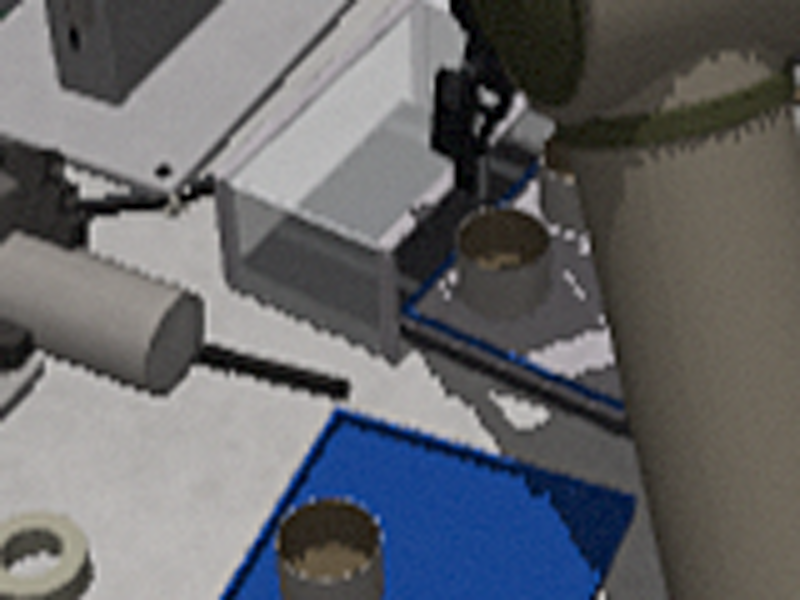

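View pics/g4.png

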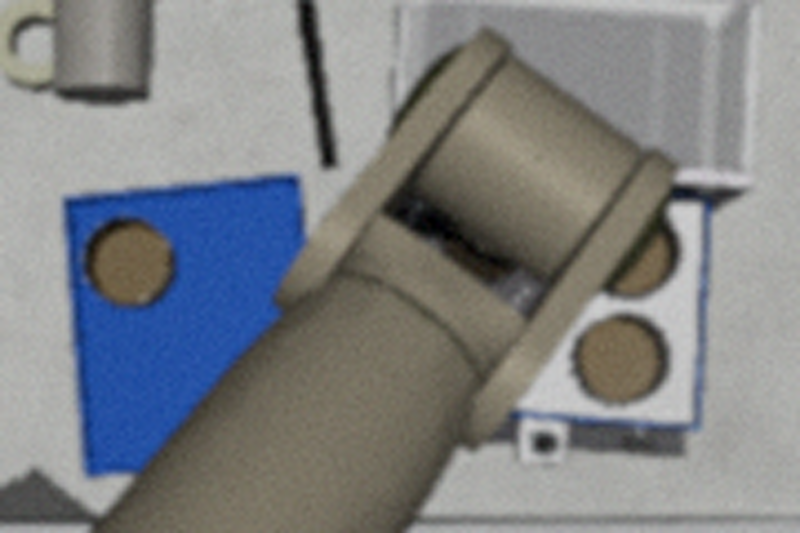

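The first cup stands in the tray's rear-left corner, at (330,545) in the scene crop. Cup A, at (505,265), is unmoved under the hand. Descending.

Call:
play_rows --steps '[[[0,-0.002,0.035],[0,0,0]],[[0,0,0.035],[0,0,0]],[[0,0,0.035],[0,0,0]],[[0,0,0.0277],[0,0,0]],[[0,0,0],[0,0,0]]]'

```text
time_s: 33.15
eef_pos: [533.5, -258.5, 40.3]
ee_rot: [-0.0, -0.684, 0.73, 0.003]
force: [0.3, 0.6, 0.4]
grip_width: 1.004
```

Call:
play_rows --steps '[[[0,0,0],[0,0,0]],[[0,0,0],[0,0,0]],[[0,0,0],[0,0,0]],[[0,0,0],[0,0,0]],[[0,0,0],[0,0,0]]]' --grip 1 --squeeze 45

```text
time_s: 33.65
eef_pos: [535.7, -260.0, 44.9]
ee_rot: [0.0, -0.683, 0.73, -0.001]
force: [0.6, 0.4, 6.9]
grip_width: 0.731
```

Call:
play_rows --steps '[[[0,0,-0.02],[0,0,0]],[[0,0,-0.035],[0,0,0]],[[0,0,-0.04],[0,0,0]],[[0,0,-0.04],[0,0,0]],[[0,0,0],[0,0,0]]]'

```text
time_s: 34.15
eef_pos: [536.5, -260.6, 149.9]
ee_rot: [0.001, -0.683, 0.73, -0.004]
force: [0.7, 0.3, -0.1]
grip_width: 0.733
```

```bash
python3 -c "
from h import *
plan(532.8,-83.9,144,5.6)
"
```

```text
t 34.1 pos [ 536.5 -260.6  149.9] yaw -93.8 tilt 0.48 w 0.73 F [ 0.7  0.3 -0.1] j [-0.65  0.53  1.39 -0.    1.21  0.99]
 at yaw -93.8: tool mm [-176.    15.5    5.9] units [-0.2347  0.0207  0.0079] rows 5 each [-0.04694  0.00414  0.00158]
 at yaw 5.6: tool mm [  13.6 -176.2    5.9] units [ 0.0181 -0.2349  0.0079] rows 5 each [ 0.00362 -0.04698  0.00158]
 turn z total -2.2099 rows 13 each -0.16999
```

Call:
play_rows --steps '[[[-0.039,0.0035,0],[0,0,0]],[[-0.044,0.0035,0],[0,0,0]],[[-0.044,0.0035,0],[0,0,0]],[[-0.044,0.0035,0],[0,0,0]],[[-0.044,0.0035,0],[0,0,0]],[[-0.02,0.003,0],[0,0,0]]]'

```text
time_s: 34.75
eef_pos: [531.1, -80.3, 144.7]
ee_rot: [-0.0, -0.684, 0.73, 0.0]
force: [1.1, -0.0, -0.1]
grip_width: 0.733
```

Call:
play_rows --steps '[[[0,0,0],[0,0,-0.17]],[[0,0,0],[0,0,-0.17]],[[0,0,0],[0,0,-0.17]],[[0,0,0],[0,0,-0.17]],[[0,0,0],[0,0,-0.17]],[[0,0,0],[0,0,-0.17]],[[0,0,0],[0,0,-0.17]],[[0,0,0],[0,0,-0.17]],[[0,0,0],[0,0,-0.17]],[[0,0,0],[0,0,-0.17]],[[0,0,0],[0,0,-0.17]],[[0,0,0],[0,0,-0.17]],[[0,0,0],[0,0,-0.17]],[[0,0,0],[0,0,0]]]'

```text
time_s: 36.15
eef_pos: [531.4, -83.1, 144.6]
ee_rot: [0.0, 0.999, 0.049, -0.0]
force: [1.0, 0.5, 0.4]
grip_width: 0.727
```

```bash
python3 -c "
from h import *
plan(532.8,-85,19,5.6)
im=cams.capture('scene');crop('scene',im,170,130,160,120,'g5.png')
im=cams.capture('top');cups(im,(195,170,170,100),77)
"
```

```text
t 36.1 pos [531.4 -83.1 144.6] yaw 5.6 tilt 0.01 w 0.73 F [1.  0.5 0.4] j [-0.37  0.42  1.58 -0.    1.14 -0.47]
 at yaw 5.6: tool mm [  1.2   2.1 125.6] units [0.0016 0.0027 0.1674] rows 4 each [0.0004  0.00069 0.04185]
 at yaw 5.6: tool mm [  1.2   2.1 125.6] units [0.0016 0.0027 0.1674] rows 4 each [0.0004  0.00069 0.04185]
 turn z total 0.0007 rows 1 each 0.00074
g5.png 170 130 5.0
cup px 321.8 206.5 r 9.0 area 248 mouth xy [ 523.8 -360.9] centroid xy [ 523.2 -360.2]
cup px 206.0 209.5 r 6.8 area 110 mouth xy [517.5  -1.6] centroid xy [518.5  -1.2]
cup px 318.8 230.2 r 8.9 area 242 mouth xy [ 450.8 -349.9] centroid xy [ 451.2 -350.2]
```

View pics/g5.png

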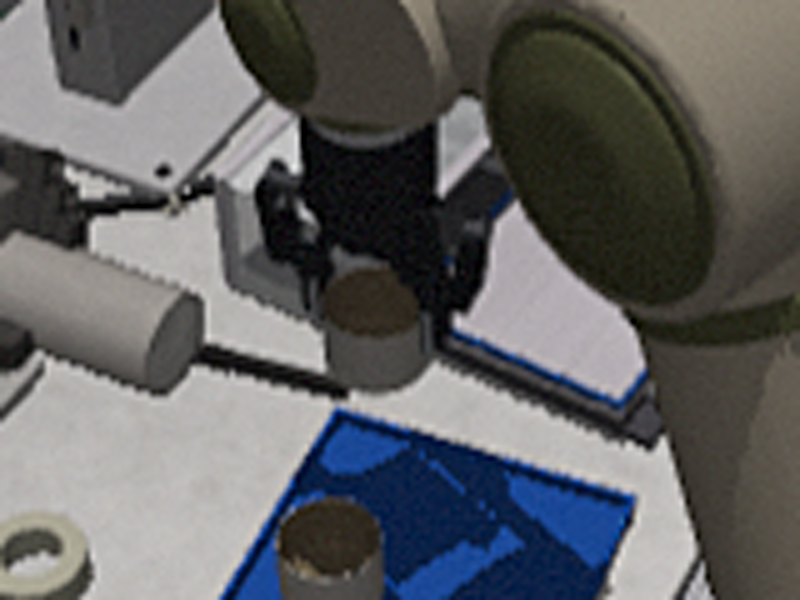

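Call:
play_rows --steps '[[[0.0015,0.002,0.035],[0,0,0]],[[0,0,0.04],[0,0,0]],[[0,0,0.04],[0,0,0]],[[0,0,0.03],[0,0,0]],[[0,0,0.016],[0,0,0]],[[0,0,0.006],[0,0,0]],[[0,0,0],[0,0,0]],[[0,0,0],[0,0,0]]]'

```text
time_s: 37.05
eef_pos: [533.4, -84.3, 20.2]
ee_rot: [0.0, 0.999, 0.048, 0.001]
force: [-0.3, 0.3, -0.5]
grip_width: 0.728
```

Call:
play_rows --steps '[[[0,0,0.002],[0,0,0]],[[0,0,0],[0,0,0]]]'

```text
time_s: 37.25
eef_pos: [533.5, -84.3, 18.9]
ee_rot: [0.0, 0.999, 0.049, 0.001]
force: [-1.4, -0.3, 5.7]
grip_width: 0.731
```

Contact. Releasing.

Call:
play_rows --steps '[[[0,0,0],[0,0,0]],[[0,0,0],[0,0,0]],[[0,0,0],[0,0,0]],[[0,0,-0.02],[0,0,0]],[[0,0,-0.03],[0,0,0]],[[0,0,-0.04],[0,0,0]],[[0,0,-0.05],[0,0,0]],[[0,0,-0.03],[0,0,0]],[[0,0,0],[0,0,0]]]' --grip 0.03

```text
time_s: 38.15
eef_pos: [534.1, -84.4, 148.4]
ee_rot: [0.001, 0.999, 0.049, 0.003]
force: [-0.0, 0.2, 0.3]
grip_width: 0.969
```

```bash
python3 -c "
from h import *
plan(450.8,-350.3,145,-94)
"
```

```text
t 38.1 pos [534.1 -84.4 148.4] yaw 5.6 tilt 0.34 w 0.97 F [-0.   0.2  0.3] j [-0.37  0.42  1.57 -0.    1.14 -0.47]
 at yaw 5.6: tool mm [-108.8  256.5    3.4] units [-0.1451  0.342   0.0045] rows 7 each [-0.02073  0.04885  0.00064]
 at yaw -94.0: tool mm [271.   64.6   3.4] units [0.3614 0.0861 0.0045] rows 7 each [0.05162 0.0123  0.00064]
 turn z total 2.2131 rows 13 each 0.17024
```

Call:
play_rows --steps '[[[-0.0207,0.0488,0],[0,0,0]],[[-0.0207,0.0488,0],[0,0,0]],[[-0.0207,0.0488,0],[0,0,0]],[[-0.0207,0.0488,0],[0,0,0]],[[-0.0207,0.0488,0],[0,0,0]],[[-0.0207,0.0488,0],[0,0,0]],[[-0.0207,0.0488,0],[0,0,0]]]'

```text
time_s: 38.85
eef_pos: [448.5, -350.8, 144.1]
ee_rot: [-0.001, 0.999, 0.049, -0.0]
force: [1.6, 0.8, -0.1]
grip_width: 0.969
```

Call:
play_rows --steps '[[[0,0,0],[0,0,0.17]],[[0,0,0],[0,0,0.17]],[[0,0,0],[0,0,0.17]],[[0,0,0],[0,0,0.17]],[[0,0,0],[0,0,0.17]],[[0,0,0],[0,0,0.17]],[[0,0,0],[0,0,0.17]],[[0,0,0],[0,0,0.17]],[[0,0,0],[0,0,0.17]],[[0,0,0],[0,0,0.17]],[[0,0,0],[0,0,0.17]],[[0,0,0],[0,0,0.17]],[[0,0,0],[0,0,0.17]],[[0,0,0],[0,0,0]]]' --grip 0

```text
time_s: 40.25
eef_pos: [449.3, -349.3, 144.1]
ee_rot: [0.0, -0.682, 0.731, 0.001]
force: [0.0, -0.7, 0.6]
grip_width: 0.998
```

```bash
python3 -c "
from h import *
plan(450.8,-350.3,42,-94)
im=cams.capture('scene');crop('scene',im,170,130,160,120,'g6.png')
im=cams.capture('top');crop('top',im,180,150,180,120,'g7.png');cups(im,(195,170,170,100),77)
"
```

```text
t 40.2 pos [ 449.3 -349.3  144.1] yaw -93.9 tilt 0.1 w 1.0 F [ 0.  -0.7  0.6] j [-0.87  0.49  1.48 -0.    1.18  0.77]
 at yaw -93.9: tool mm [  0.9  -1.6 102.1] units [ 0.0012 -0.0021  0.1361] rows 3 each [ 0.00041 -0.00071  0.04538]
 at yaw -94.0: tool mm [  0.9  -1.6 102.1] units [ 0.0012 -0.0021  0.1361] rows 3 each [ 0.00041 -0.00071  0.04538]
 turn z total 0.0014 rows 1 each 0.00141
g6.png 170 130 5.0
g7.png 180 150 4.444444444444445
cup px 233.4 206.2 r 9.0 area 244 mouth xy [527. -87.] centroid xy [527.4 -87.3]
cup px 208.8 208.6 r 8.9 area 240 mouth xy [520.1 -10.2] centroid xy [519.7 -10.6]
```

View pics/g6.png

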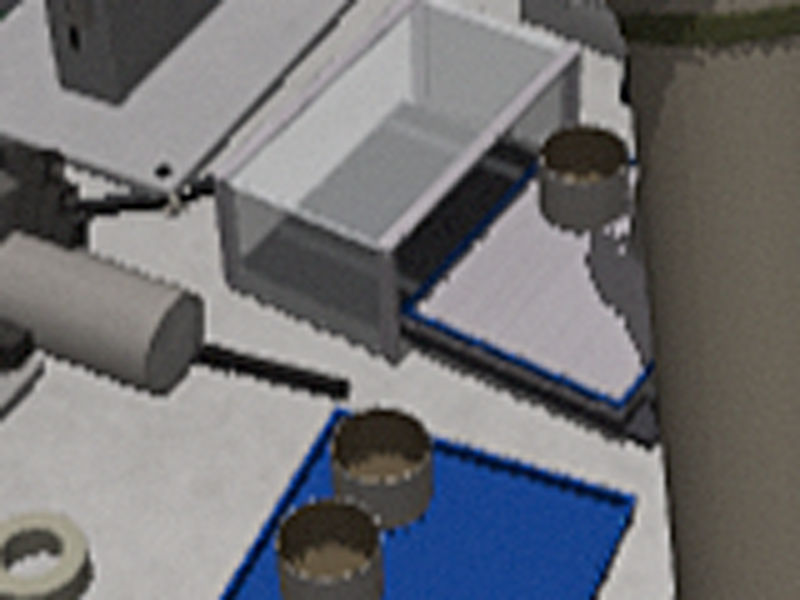

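View pics/g7.png

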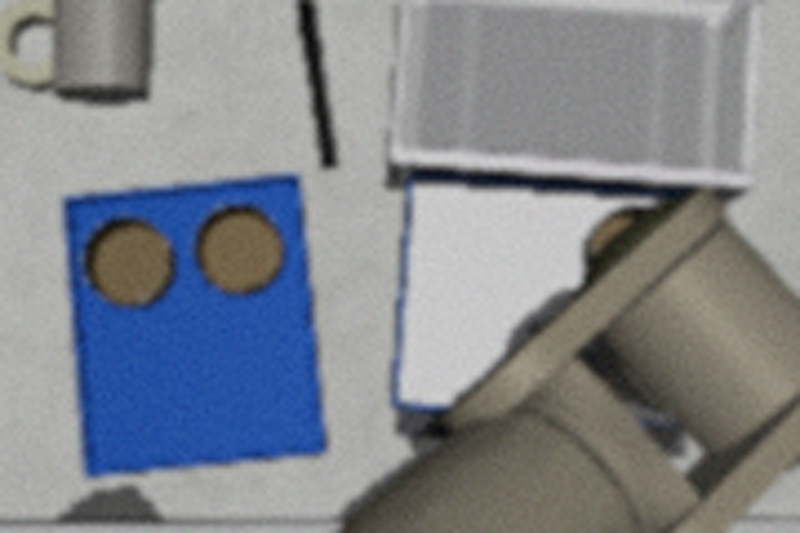

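Two cups stand side by side in the rear of the tray. Cup D was last seen unmoved, so I'm going down on it.

Call:
play_rows --steps '[[[0.0005,-0.002,0.035],[0,0,0]],[[0,0,0.035],[0,0,0]],[[0,0,0.035],[0,0,0]],[[0,0,0.03],[0,0,0]],[[0,0,0],[0,0,0]]]'

```text
time_s: 40.85
eef_pos: [449.8, -348.7, 41.1]
ee_rot: [0.0, -0.684, 0.73, 0.003]
force: [-1.2, -0.6, -0.1]
grip_width: 0.995
```

Call:
play_rows --steps '[[[0,0,0],[0,0,0]],[[0,0,0],[0,0,0]],[[0,0,0],[0,0,0]],[[0,0,0],[0,0,0]],[[0,0,0],[0,0,0]]]' --grip 1 --squeeze 45

```text
time_s: 41.35
eef_pos: [451.7, -350.7, 45.7]
ee_rot: [-0.0, -0.683, 0.73, -0.002]
force: [-0.6, -0.3, 7.1]
grip_width: 0.733
```

Call:
play_rows --steps '[[[0,0,-0.02],[0,0,0]],[[0,0,-0.035],[0,0,0]],[[0,0,-0.04],[0,0,0]],[[0,0,-0.04],[0,0,0]],[[0,0,0],[0,0,0]]]'

```text
time_s: 41.85
eef_pos: [452.3, -351.4, 149.9]
ee_rot: [-0.0, -0.683, 0.73, -0.004]
force: [0.1, -0.3, -1.2]
grip_width: 0.73
```

```bash
python3 -c "
from h import *
plan(425.5,-11,144,5.6)
"
```

```text
t 41.9 pos [ 452.3 -351.4  149.9] yaw -93.8 tilt 0.47 w 0.73 F [ 0.1 -0.3 -1.2] j [-0.86  0.48  1.47 -0.    1.18  0.77]
 at yaw -93.8: tool mm [-337.9   49.5    5.9] units [-0.4505  0.066   0.0079] rows 9 each [-0.05005  0.00734  0.00088]
 at yaw 5.6: tool mm [   6.5 -341.4    5.9] units [ 0.0087 -0.4552  0.0079] rows 9 each [ 0.00097 -0.05058  0.00088]
 turn z total -2.2098 rows 13 each -0.16998
```

Call:
play_rows --steps '[[[-0.04,0.0066,0],[0,0,0]],[[-0.046,0.0066,0],[0,0,0]],[[-0.046,0.0066,0],[0,0,0]],[[-0.046,0.0066,0],[0,0,0]],[[-0.046,0.0066,0],[0,0,0]],[[-0.046,0.0066,0],[0,0,0]],[[-0.046,0.0066,0],[0,0,0]],[[-0.046,0.0066,0],[0,0,0]],[[-0.046,0.0066,0],[0,0,0]],[[-0.042,0.0066,0],[0,0,0]]]'

```text
time_s: 42.85
eef_pos: [423.8, -8.4, 145.1]
ee_rot: [-0.0, -0.683, 0.73, 0.0]
force: [1.1, 0.0, -0.9]
grip_width: 0.732
```

Call:
play_rows --steps '[[[0,0,0],[0,0,-0.17]],[[0,0,0],[0,0,-0.17]],[[0,0,0],[0,0,-0.17]],[[0,0,0],[0,0,-0.17]],[[0,0,0],[0,0,-0.17]],[[0,0,0],[0,0,-0.17]],[[0,0,0],[0,0,-0.17]],[[0,0,0],[0,0,-0.17]],[[0,0,0],[0,0,-0.17]],[[0,0,0],[0,0,-0.17]],[[0,0,0],[0,0,-0.17]],[[0,0,0],[0,0,-0.17]],[[0,0,0],[0,0,-0.17]],[[0,0,0],[0,0,0]]]'

```text
time_s: 44.25
eef_pos: [424.2, -9.9, 145.1]
ee_rot: [-0.0, 0.999, 0.049, -0.0]
force: [1.0, 0.2, -0.5]
grip_width: 0.731
```

```bash
python3 -c "
from h import *
plan(425.5,-11,19,5.6)
im=cams.capture('scene');crop('scene',im,170,130,160,120,'g8.png')
im=cams.capture('top');cups(im,(195,170,170,100),77)
"
```

```text
t 44.2 pos [424.2  -9.9 145.1] yaw 5.7 tilt 0.02 w 0.73 F [ 1.   0.2 -0.5] j [-0.3   0.19  1.9  -0.    1.05 -0.4 ]
 at yaw 5.7: tool mm [  1.2   1.2 126.1] units [0.0016 0.0016 0.1681] rows 4 each [0.0004  0.0004  0.04202]
 at yaw 5.6: tool mm [  1.2   1.2 126.1] units [0.0016 0.0016 0.1681] rows 4 each [0.0004  0.0004  0.04202]
 turn z total 0.0014 rows 1 each 0.00141
g8.png 170 130 5.0
cup px 233.3 206.1 r 8.9 area 243 mouth xy [527.3 -86.8] centroid xy [527.7 -86.9]
cup px 321.5 206.5 r 8.9 area 246 mouth xy [ 523.8 -360.2] centroid xy [ 523.8 -360.6]
cup px 208.5 208.7 r 9.0 area 241 mouth xy [519.9  -9.5] centroid xy [519.6 -10.5]
```

View pics/g8.png

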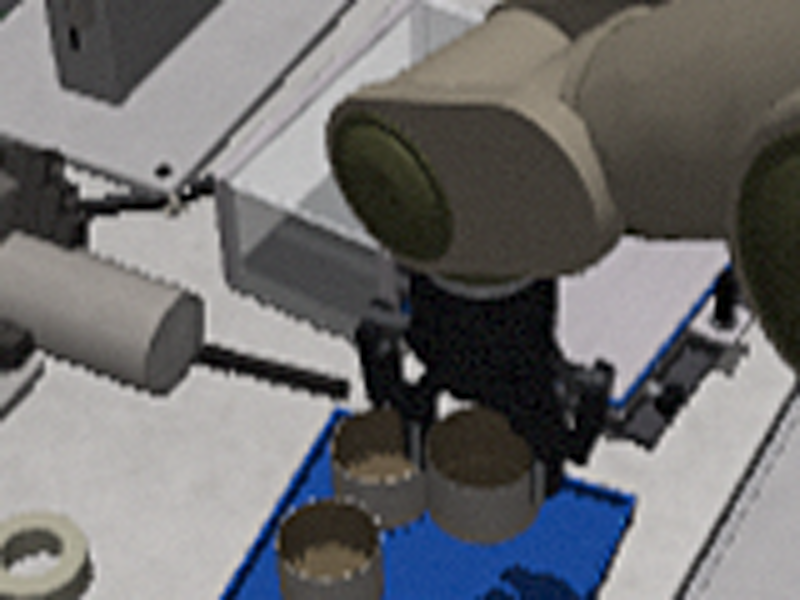

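The third cup is held at (480,475), over the empty front half of the tray, with the other two unmoved. Lowering.

Call:
play_rows --steps '[[[0.0015,0.0015,0.035],[0,0,0]],[[0,0,0.04],[0,0,0]],[[0,0,0.04],[0,0,0]],[[0,0,0.03],[0,0,0]],[[0,0,0.016],[0,0,0]],[[0,0,0.006],[0,0,0]],[[0,0,0],[0,0,0]],[[0,0,0.001],[0,0,0]]]'

```text
time_s: 45.15
eef_pos: [426.0, -11.1, 19.7]
ee_rot: [0.0, 0.999, 0.048, 0.0]
force: [-0.3, 0.4, -0.3]
grip_width: 0.732
```

Call:
play_rows --steps '[[[0,0,0.001],[0,0,0]],[[0,0,0],[0,0,0]]]'

```text
time_s: 45.35
eef_pos: [426.0, -11.1, 19.5]
ee_rot: [0.0, 0.999, 0.048, 0.0]
force: [-2.1, -0.2, 11.8]
grip_width: 0.732
```

Call:
play_rows --steps '[[[0,0,0],[0,0,0]],[[0,0,0],[0,0,0]],[[0,0,0],[0,0,0]],[[0,0,-0.02],[0,0,0]],[[0,0,-0.03],[0,0,0]],[[0,0,-0.04],[0,0,0]],[[0,0,-0.05],[0,0,0]],[[0,0,-0.03],[0,0,0]],[[0,0,0],[0,0,0]]]' --grip 0.03

```text
time_s: 46.25
eef_pos: [427.0, -11.4, 148.6]
ee_rot: [0.001, 0.999, 0.049, 0.003]
force: [0.5, -0.7, -0.5]
grip_width: 0.969
```

```bash
python3 -c "
from h import *
plan(524.3,-360.7,145,-94)
im=cams.capture('top');cups(im,(195,170,170,100),77)
"
```

```text
t 46.2 pos [427.  -11.4 148.6] yaw 5.6 tilt 0.33 w 0.97 F [ 0.5 -0.7 -0.5] j [-0.3   0.19  1.89  0.    1.05 -0.4 ]
 at yaw 5.6: tool mm [ 62.9 357.1   3.6] units [0.0839 0.4762 0.0048] rows 10 each [0.00839 0.04762 0.00048]
 at yaw -94.0: tool mm [ 341.7 -121.5    3.6] units [ 0.4556 -0.1619  0.0048] rows 10 each [ 0.04556 -0.01619  0.00048]
 turn z total 2.2128 rows 13 each 0.17021
cup px 233.3 206.1 r 8.9 area 243 mouth xy [527.4 -86.9] centroid xy [527.6 -87.4]
cup px 321.4 206.4 r 9.0 area 251 mouth xy [ 524.2 -359.8] centroid xy [ 523.7 -360.2]
cup px 209.0 209.0 r 8.6 area 227 mouth xy [518.9 -11. ] centroid xy [519.9 -11.5]
```

Call:
play_rows --steps '[[[0.0085,0.0477,0],[0,0,0]],[[0.0085,0.0477,0],[0,0,0]],[[0.0085,0.0477,0],[0,0,0]],[[0.0085,0.0477,0],[0,0,0]],[[0.0085,0.0477,0],[0,0,0]],[[0.0085,0.0477,0],[0,0,0]],[[0.0085,0.0477,0],[0,0,0]],[[0.0085,0.0477,0],[0,0,0]],[[0.0085,0.0477,0],[0,0,0]],[[0.0085,0.0477,0],[0,0,0]]]'

```text
time_s: 47.3
eef_pos: [523.7, -361.9, 143.9]
ee_rot: [-0.001, 0.999, 0.048, -0.001]
force: [0.3, 0.1, 1.2]
grip_width: 0.966
```

Call:
play_rows --steps '[[[0,0,0],[0,0,0.17]],[[0,0,0],[0,0,0.17]],[[0,0,0],[0,0,0.17]],[[0,0,0],[0,0,0.17]],[[0,0,0],[0,0,0.17]],[[0,0,0],[0,0,0.17]],[[0,0,0],[0,0,0.17]],[[0,0,0],[0,0,0.17]],[[0,0,0],[0,0,0.17]],[[0,0,0],[0,0,0.17]],[[0,0,0],[0,0,0.17]],[[0,0,0],[0,0,0.17]],[[0,0,0],[0,0,0.17]],[[0,0,0],[0,0,0]]]' --grip 0

```text
time_s: 48.7
eef_pos: [523.5, -360.5, 144.1]
ee_rot: [-0.0, -0.682, 0.731, 0.001]
force: [0.2, 0.9, -0.3]
grip_width: 0.999
```

```bash
python3 -c "
from h import *
plan(524.5,-360.5,42,-94)
im=cams.capture('scene');crop('scene',im,170,110,180,135,'g9.png')
im=cams.capture('top');cups(im,(195,170,170,100),77);crop('top',im,180,150,180,120,'g9t.png')
"
```

```text
t 48.7 pos [ 523.5 -360.5  144.1] yaw -93.9 tilt 0.16 w 1.0 F [ 0.2  0.9 -0.3] j [-0.79  0.63  1.25 -0.    1.27  0.85]
 at yaw -93.9: tool mm [-1.000e-01 -1.000e+00  1.021e+02] units [-1.000e-04 -1.400e-03  1.362e-01] rows 3 each [-3.00e-05 -4.60e-04  4.54e-02]
 at yaw -94.0: tool mm [-1.000e-01 -1.000e+00  1.021e+02] units [-1.000e-04 -1.400e-03  1.362e-01] rows 3 each [-3.00e-05 -4.60e-04  4.54e-02]
 turn z total 0.0012 rows 1 each 0.00121
g9.png 170 110 4.444444444444445
cup px 233.3 206.1 r 8.9 area 244 mouth xy [527.4 -86.9] centroid xy [527.7 -87.4]
cup px 208.8 208.6 r 8.9 area 241 mouth xy [520.1 -10.2] centroid xy [519.8 -10.5]
cup px 211.1 239.0 r 9.1 area 251 mouth xy [426.2 -18.5] centroid xy [426.1 -19.1]
g9t.png 180 150 4.444444444444445
```

View pics/g9.png

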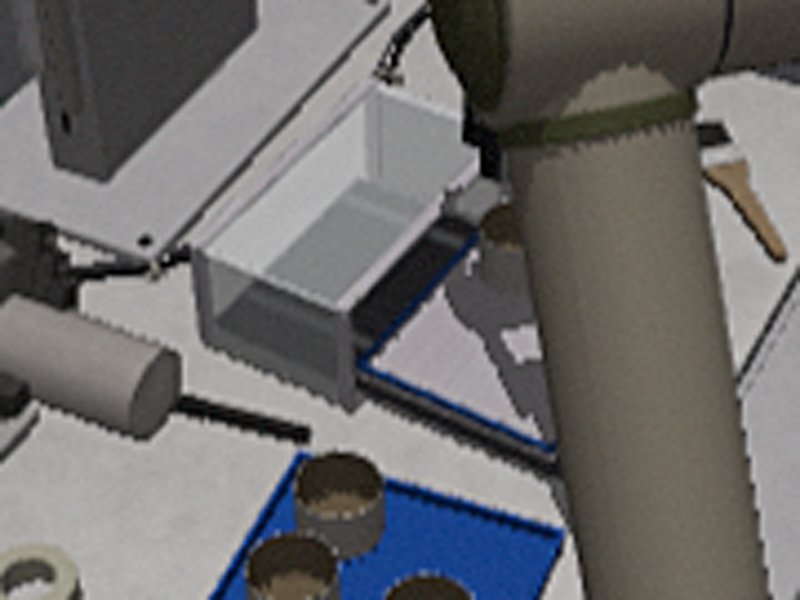

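View pics/g9t.png

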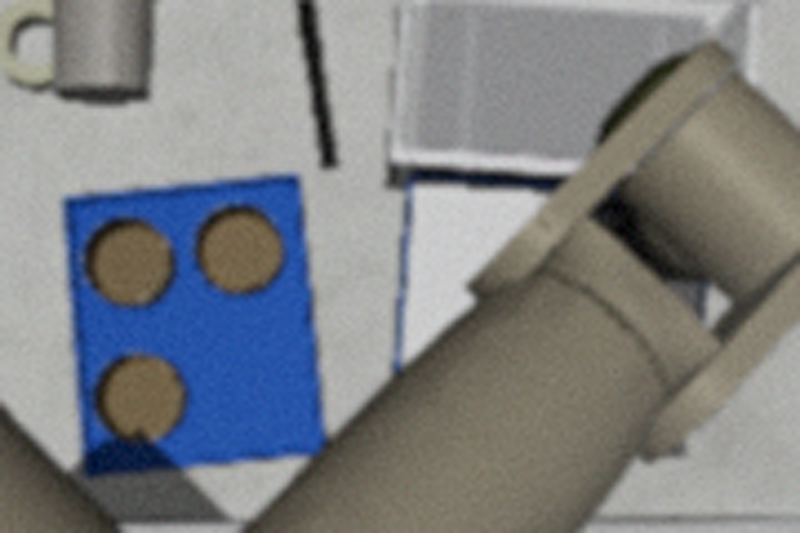

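Three cups are in the tray at separate places. Cup B shows at (503,245) beside the arm. Descending.

Call:
play_rows --steps '[[[0,-0.001,0.035],[0,0,0]],[[0,0,0.035],[0,0,0]],[[0,0,0.035],[0,0,0]],[[0,0,0.03],[0,0,0]],[[0,0,0],[0,0,0]]]'

```text
time_s: 49.3
eef_pos: [523.2, -359.5, 41.2]
ee_rot: [-0.0, -0.684, 0.73, 0.003]
force: [0.1, 0.4, 0.7]
grip_width: 1.0
```

Call:
play_rows --steps '[[[0,0,0],[0,0,0]],[[0,0,0],[0,0,0]],[[0,0,0],[0,0,0]],[[0,0,0],[0,0,0]],[[0,0,0],[0,0,0]]]' --grip 1 --squeeze 45

```text
time_s: 49.8
eef_pos: [525.3, -361.5, 46.6]
ee_rot: [0.0, -0.683, 0.73, -0.002]
force: [0.1, 0.0, 6.8]
grip_width: 0.732
```

Call:
play_rows --steps '[[[0,0,-0.02],[0,0,0]],[[0,0,-0.035],[0,0,0]],[[0,0,-0.04],[0,0,0]],[[0,0,-0.04],[0,0,0]],[[0,0,0],[0,0,0]]]'

```text
time_s: 50.3
eef_pos: [525.9, -362.1, 151.6]
ee_rot: [0.0, -0.683, 0.73, -0.004]
force: [0.2, 0.1, -0.5]
grip_width: 0.731
```

```bash
python3 -c "
from h import *
plan(433.5,-93.7,144,5.6)
"
```

```text
t 50.3 pos [ 525.9 -362.1  151.6] yaw -93.8 tilt 0.49 w 0.73 F [ 0.2  0.1 -0.5] j [-0.79  0.62  1.24 -0.    1.27  0.85]
 at yaw -93.8: tool mm [-261.6  110.2    7.6] units [-0.3488  0.147   0.0102] rows 8 each [-0.0436   0.01837  0.00127]
 at yaw 5.6: tool mm [ -65.8 -276.1    7.6] units [-0.0877 -0.3682  0.0102] rows 8 each [-0.01096 -0.04602  0.00127]
 turn z total -2.21 rows 13 each -0.17
```

Call:
play_rows --steps '[[[-0.0436,0.0184,0],[0,0,0]],[[-0.0436,0.0184,0],[0,0,0]],[[-0.0436,0.0184,0],[0,0,0]],[[-0.0436,0.0184,0],[0,0,0]],[[-0.0436,0.0184,0],[0,0,0]],[[-0.0436,0.0184,0],[0,0,0]],[[-0.0436,0.0184,0],[0,0,0]],[[-0.0436,0.0184,0],[0,0,0]]]'

```text
time_s: 51.1
eef_pos: [431.2, -91.0, 146.1]
ee_rot: [-0.0, -0.683, 0.731, 0.0]
force: [-0.2, -0.7, -1.4]
grip_width: 0.734
```

Call:
play_rows --steps '[[[0,0,0],[0,0,-0.17]],[[0,0,0],[0,0,-0.17]],[[0,0,0],[0,0,-0.17]],[[0,0,0],[0,0,-0.17]],[[0,0,0],[0,0,-0.17]],[[0,0,0],[0,0,-0.17]],[[0,0,0],[0,0,-0.17]],[[0,0,0],[0,0,-0.17]],[[0,0,0],[0,0,-0.17]],[[0,0,0],[0,0,-0.17]],[[0,0,0],[0,0,-0.17]],[[0,0,0],[0,0,-0.17]],[[0,0,0],[0,0,-0.17]],[[0,0,0],[0,0,0]]]'

```text
time_s: 52.5
eef_pos: [431.9, -92.3, 146.1]
ee_rot: [-0.0, 0.999, 0.049, -0.0]
force: [-0.3, 1.2, -0.1]
grip_width: 0.732
```

```bash
python3 -c "
from h import *
plan(433.5,-93.7,21,5.6)
im=cams.capture('scene');crop('scene',im,170,130,160,120,'g10.png')
im=cams.capture('top');cups(im,(195,170,170,100),51)
"
```

```text
t 52.5 pos [431.9 -92.3 146.1] yaw 5.7 tilt 0.02 w 0.73 F [-0.3  1.2 -0.1] j [-0.48  0.23  1.85 -0.    1.06 -0.58]
 at yaw 5.7: tool mm [  1.5   1.5 125.1] units [0.002  0.002  0.1668] rows 4 each [0.00049 0.00051 0.0417 ]
 at yaw 5.6: tool mm [  1.5   1.5 125.1] units [0.002  0.002  0.1668] rows 4 each [0.00049 0.00051 0.0417 ]
 turn z total 0.0012 rows 1 each 0.00117
g10.png 170 130 5.0
cup px 233.4 205.9 r 8.9 area 216 mouth xy [530.7 -84.8] centroid xy [532.6 -86.2]
cup px 209.0 207.5 r 8.1 area 89 mouth xy [526.2  -6.9] centroid xy [536.2  -7.3]
```

View pics/g10.png

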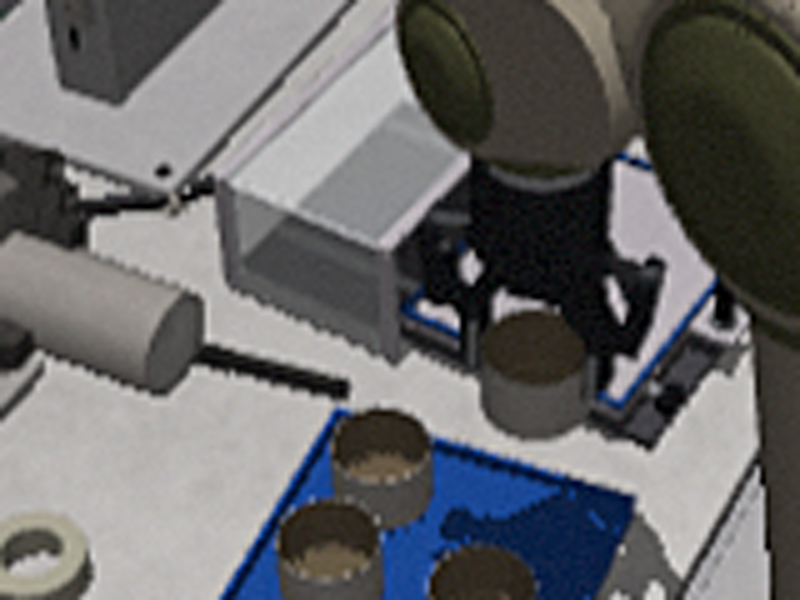

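The fourth cup is held at (535,375). The three in the tray are unmoved, and the front-right quarter is free. Lowering.

Call:
play_rows --steps '[[[0.002,0.002,0.035],[0,0,0]],[[0,0,0.04],[0,0,0]],[[0,0,0.04],[0,0,0]],[[0,0,0.03],[0,0,0]],[[0,0,0.015],[0,0,0]],[[0,0,0.006],[0,0,0]],[[0,0,0],[0,0,0]],[[0,0,0.001],[0,0,0]]]'

```text
time_s: 53.4
eef_pos: [434.4, -94.1, 21.7]
ee_rot: [0.0, 0.999, 0.048, 0.001]
force: [0.7, 0.8, -1.0]
grip_width: 0.727
```

Call:
play_rows --steps '[[[0,0,0.001],[0,0,0]],[[0,0,0],[0,0,0]]]'

```text
time_s: 53.6
eef_pos: [434.1, -94.0, 20.6]
ee_rot: [0.0, 0.999, 0.049, 0.001]
force: [0.7, -0.5, 0.4]
grip_width: 0.738
```

Call:
play_rows --steps '[[[0,0,0.0015],[0,0,0]],[[0,0,0],[0,0,0]]]'

```text
time_s: 53.8
eef_pos: [434.2, -94.0, 20.4]
ee_rot: [0.0, 0.999, 0.049, 0.001]
force: [-6.7, 0.7, 20.4]
grip_width: 0.732
```

Call:
play_rows --steps '[[[0,0,0],[0,0,0]],[[0,0,0],[0,0,0]],[[0,0,0],[0,0,0]],[[0,0,-0.02],[0,0,0]],[[0,0,-0.03],[0,0,0]],[[0,0,-0.04],[0,0,0]],[[0,0,-0.05],[0,0,0]],[[0,0,-0.03],[0,0,0]],[[0,0,0],[0,0,0]]]' --grip 0.03

```text
time_s: 54.7
eef_pos: [435.0, -94.4, 149.0]
ee_rot: [0.001, 0.999, 0.049, 0.002]
force: [0.3, 0.3, -0.0]
grip_width: 0.97
```

```bash
python3 -c "
from h import *
plan(391.8,-300.7,150,-94)
"
```

```text
t 54.7 pos [435.  -94.4 149. ] yaw 5.6 tilt 0.32 w 0.97 F [ 0.3  0.3 -0. ] j [-0.48  0.23  1.85  0.    1.07 -0.58]
 at yaw 5.6: tool mm [-63.1 201.2  -1. ] units [-0.0841  0.2682 -0.0013] rows 6 each [-0.01402  0.0447  -0.00022]
 at yaw -94.0: tool mm [208.9  28.7  -1. ] units [ 0.2785  0.0383 -0.0013] rows 6 each [ 0.04641  0.00638 -0.00022]
 turn z total 2.213 rows 13 each 0.17023
```

Call:
play_rows --steps '[[[-0.014,0.0447,0],[0,0,0]],[[-0.014,0.0447,0],[0,0,0]],[[-0.014,0.0447,0],[0,0,0]],[[-0.014,0.0447,0],[0,0,0]],[[-0.014,0.0447,0],[0,0,0]],[[-0.014,0.0447,0],[0,0,0]]]'

```text
time_s: 55.3
eef_pos: [389.8, -301.2, 145.2]
ee_rot: [-0.001, 0.999, 0.049, -0.001]
force: [0.9, 0.3, -0.6]
grip_width: 0.972
```

Call:
play_rows --steps '[[[0,0,0],[0,0,0.17]],[[0,0,0],[0,0,0.17]],[[0,0,0],[0,0,0.17]],[[0,0,0],[0,0,0.17]],[[0,0,0],[0,0,0.17]],[[0,0,0],[0,0,0.17]],[[0,0,0],[0,0,0.17]],[[0,0,0],[0,0,0.17]],[[0,0,0],[0,0,0.17]],[[0,0,0],[0,0,0.17]],[[0,0,0],[0,0,0.17]],[[0,0,0],[0,0,0.17]],[[0,0,0],[0,0,0.17]],[[0,0,0],[0,0,0]]]' --grip 0.4

```text
time_s: 56.7
eef_pos: [390.3, -299.8, 145.3]
ee_rot: [0.0, -0.682, 0.731, 0.001]
force: [0.3, 0.5, 0.3]
grip_width: 0.599
```

```bash
python3 -c "
from h import *
plan(391.5,-301,46,-94)
im=cams.capture('scene');crop('scene',im,170,110,180,135,'k1.png')
im=cams.capture('top');cups(im,(195,170,170,100),51);crop('top',im,180,150,180,120,'k2.png')
"
```

```text
t 56.7 pos [ 390.3 -299.8  145.3] yaw -93.9 tilt 0.1 w 0.6 F [0.3 0.5 0.3] j [-0.89  0.33  1.71 -0.    1.1   0.75]
 at yaw -93.9: tool mm [ 1.1 -1.2 99.3] units [ 0.0015 -0.0017  0.1324] rows 3 each [ 0.00051 -0.00055  0.04414]
 at yaw -94.0: tool mm [ 1.1 -1.2 99.3] units [ 0.0015 -0.0017  0.1324] rows 3 each [ 0.00051 -0.00055  0.04414]
 turn z total 0.0014 rows 1 each 0.00141
k1.png 170 110 4.444444444444445
cup px 233.4 206.2 r 9.0 area 244 mouth xy [529.6 -84.8] centroid xy [530.5 -85.1]
cup px 209.0 209.0 r 8.6 area 232 mouth xy [521.4  -6.9] centroid xy [522.1  -6.3]
cup px 236.4 236.3 r 9.0 area 254 mouth xy [434.3 -94.4] centroid xy [433.9 -94.5]
cup px 211.2 239.1 r 9.1 area 253 mouth xy [426.2 -14.9] centroid xy [426.2 -15. ]
k2.png 180 150 4.444444444444445
```

View pics/k1.png

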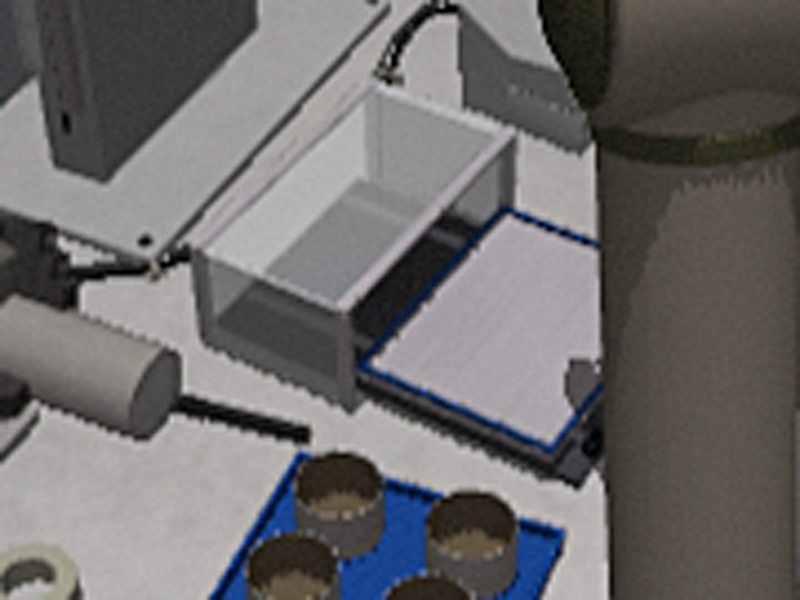

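View pics/k2.png

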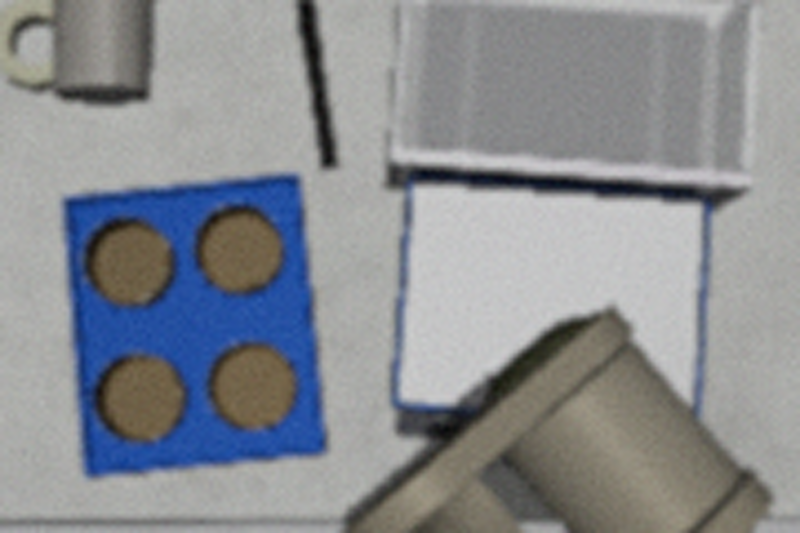

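All four cups stand separately in the tray, the carriage is empty and the knob is under the hand. Gripping the knob.

Call:
play_rows --steps '[[[0.001,-0.001,0.035],[0,0,0]],[[0,0,0.035],[0,0,0]],[[0,0,0.035],[0,0,0]],[[0,0,0.027],[0,0,0]],[[0,0,0],[0,0,0]]]'

```text
time_s: 57.3
eef_pos: [390.3, -299.7, 45.0]
ee_rot: [0.0, -0.684, 0.73, 0.003]
force: [-0.5, -0.1, -0.2]
grip_width: 0.602
```

Call:
play_rows --steps '[[[0,0,0],[0,0,0]],[[0,0,0],[0,0,0]],[[0,0,0],[0,0,0]],[[0,0,0],[0,0,0]],[[0,0,0],[0,0,0]],[[0,0,0],[0,0,0]],[[0,0,0],[0,0,0]]]' --grip 1 --squeeze 40

```text
time_s: 58.0
eef_pos: [391.8, -300.7, 48.6]
ee_rot: [0.0, -0.683, 0.73, -0.001]
force: [1.2, 3.6, 5.0]
grip_width: 0.143
```

```bash
python3 -c "
from h import *
s=ctrl.sense()['eef_pos']
plan(s[0]+139.6,s[1]-10.,46)
"
```

```text
t 58.0 pos [ 391.8 -300.7   48.6] yaw -93.8 tilt 0.07 w 0.14 F [1.2 3.6 5. ] j [-0.89  0.48  1.8   0.    0.87  0.74]
 at yaw -93.8: tool mm [   0.6 -140.     2.6] units [ 0.0008 -0.1866  0.0034] rows 4 each [ 0.00021 -0.04665  0.00086]
```

Call:
play_rows --steps '[[[0,-0.004,0],[0,0,0]],[[0,-0.01,0],[0,0,0]],[[0,-0.01,0],[0,0,0]],[[0,-0.01,0],[0,0,0]],[[0,-0.01,0],[0,0,0]],[[0,-0.01,0],[0,0,0]],[[0,-0.01,0],[0,0,0]],[[0,-0.01,0],[0,0,0]],[[0,-0.01,0],[0,0,0]],[[0,-0.01,0],[0,0,0]],[[0,-0.01,0],[0,0,0]],[[0,-0.01,0],[0,0,0]],[[0,-0.01,0],[0,0,0]],[[0,-0.01,0],[0,0,0]],[[0,-0.01,0],[0,0,0]],[[0,-0.01,0],[0,0,0]],[[0,-0.01,0],[0,0,0]],[[0,-0.01,0],[0,0,0]],[[0,-0.01,0],[0,0,0]],[[0,-0.007,0],[0,0,0]]]'

```text
time_s: 60.0
eef_pos: [531.1, -312.0, 48.5]
ee_rot: [-0.004, -0.683, 0.73, 0.003]
force: [-46.5, -4.7, 27.2]
grip_width: 0.145
```

Call:
play_rows --steps '[[[0,-0.002,0],[0,0,0]],[[0,0,0],[0,0,0]],[[0,0,0],[0,0,0]]]'

```text
time_s: 60.3
eef_pos: [531.0, -312.1, 48.5]
ee_rot: [-0.004, -0.683, 0.73, 0.004]
force: [-34.8, -3.9, 20.8]
grip_width: 0.149
```

At the rear stop. I'll release, lift and move clear to the front.

Call:
play_rows --steps '[[[0,0,0],[0,0,0]],[[0,0,0],[0,0,0]],[[0,0,0],[0,0,0]],[[0,0,0],[0,0,0]],[[0,0,-0.03],[0,0,0]],[[0,0,-0.04],[0,0,0]],[[0,0,-0.05],[0,0,0]],[[0,0,-0.05],[0,0,0]],[[0,0,-0.05],[0,0,0]],[[0,0.05,0],[0,0,0]],[[0,0.05,0],[0,0,0]],[[0,0.05,0],[0,0,0]],[[0,0.05,0],[0,0,0]],[[0,0.04,0],[0,0,0]],[[0,0,0],[0,0,0]],[[0,0,0],[0,0,0]]]' --grip 0.4

```text
time_s: 61.9
eef_pos: [356.3, -298.7, 212.8]
ee_rot: [0.0, -0.683, 0.731, -0.001]
force: [-0.6, -0.2, -0.2]
grip_width: 0.602
```

```bash
python3 -c "
from h import *
plan(391.5,-301,46,-94)
im=cams.capture('scene');cv2.imwrite('pics/z1.png',im[:,:,::-1])
im=cams.capture('top');o=cups(im,(195,170,65,90),51);crop('top',im,100,130,320,140,'z2.png')
a=np.radians(5.6)
for p in o:
  d=p-np.array([479,-48]);print('tray frame',(d[0]*np.cos(a)+d[1]*np.sin(a)).round(1),(-d[0]*np.sin(a)+d[1]*np.cos(a)).round(1))
crop('top',im,262,135,96,120,'z3.png')
for t in['by_marker_pen','by_chip_brush','by_v_block']: print(t,[([round(v) for v in d['pixel']],round(d['p'],2)) for d in cams.tip_of('top',t)][:2])
"
```

```text
t 61.9 pos [ 356.3 -298.7  212.8] yaw -93.9 tilt 0.06 w 0.6 F [-0.6 -0.2 -0.2] j [-0.95  0.2   1.7   0.    1.25  0.69]
 at yaw -93.9: tool mm [-1.000e-01 -3.520e+01  1.668e+02] units [-1.000e-04 -4.700e-02  2.224e-01] rows 5 each [-3.000e-05 -9.400e-03  4.447e-02]
 at yaw -94.0: tool mm [ -0.2 -35.2 166.8] units [-2.000e-04 -4.700e-02  2.224e-01] rows 5 each [-4.000e-05 -9.400e-03  4.447e-02]
 turn z total 0.0021 rows 1 each 0.00214
cup px 233.3 206.1 r 8.9 area 242 mouth xy [530.  -84.6] centroid xy [530.4 -84.9]
cup px 208.8 208.7 r 8.9 area 241 mouth xy [522.5  -6.3] centroid xy [522.3  -6.7]
cup px 236.4 236.3 r 9.0 area 256 mouth xy [434.3 -94.4] centroid xy [434.  -94.5]
cup px 211.4 239.1 r 9.0 area 250 mouth xy [426.  -15.6] centroid xy [426.3 -15.2]
z2.png 100 130 2.5
tray frame 47.2 -41.4
tray frame 47.4 37.2
tray frame -49.0 -41.9
tray frame -49.6 37.4
z3.png 262 135 5.0
by_marker_pen [([250, 170], 0.45)]
by_chip_brush []
by_v_block []
```

View pics/z1.png

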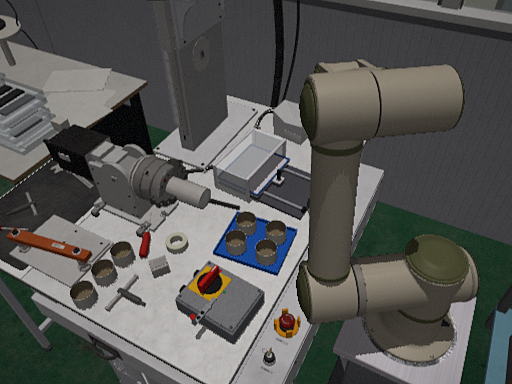

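View pics/z2.png

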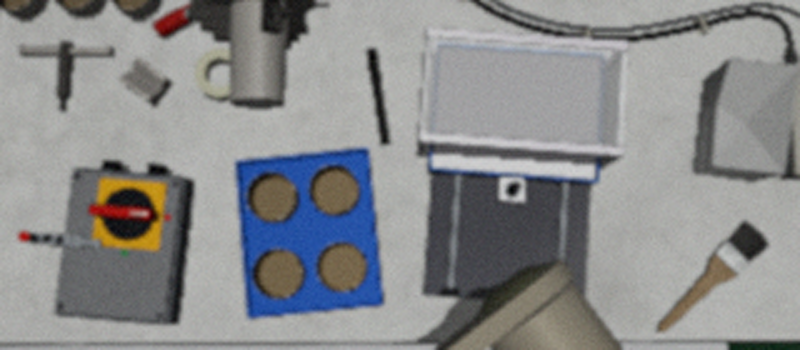

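View pics/z3.png

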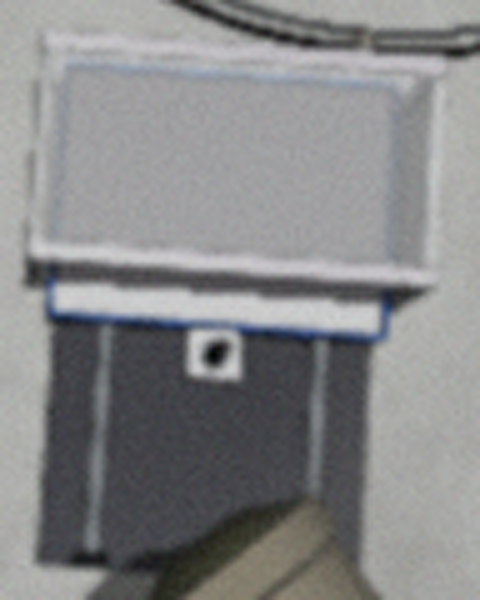

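The knob sits at the same pixel as at the start, (214,350), so the carriage is home. The handle is off, the hasp is out, and the four cups are at about (±48, ±40) mm in the tray. Handing in.

```bash
python3 -c "
from rig import ctrl
print(ctrl.finish_job())"
```

```text
the job is handed in; nothing more can be done
None
```

The whole job went through in order and I handed it in at about 62 s of the 210 s allowed. The hand-in reports no verdict.

**What I did:**
- I turned the isolator handle to its off stop and swung the hasp fully out.
- I pulled the carriage 140 mm to its front stop.
- I moved all four cups, one at a time, into separate quarters of the tray.
- I pushed the empty carriage back to its rear stop and drew the hand clear.

**Last checks, from the final pictures:**
- **Isolator:** the handle bar lies across the box with its pointer at the red dot, and the hasp stands out past the left edge.
- **Carriage:** the knob is at the same pixel as at the start. The arm reading at the stop (x 531) also matches the starting position.
- **Cups:** they sit at about (±48, ±40) mm in the tray frame, none on top of another.
- **Bystanders:** the pen was found within a pixel of its starting spot.

**What did not agree:** the detector did not find the brush or the V-block in the last top picture. I judged those two by eye only, and they look to lie where they were.

No cup moved noticeably on its own and I saw no grip slackening.

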